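Hold a gel cassette down on the casting-stand gasket

ROBOT

A 7-joint arm with a two-finger parallel gripper is mounted at the origin on a cart in front of the work surface, level with it; the furniture and walls round the work are solid. World frame = base frame: x ahead of the robot, y to its left, z up, the work surface at z = 0. Lengths are in m, angles in rad, forces in N, time in s.
With the tool pointing down it reaches from about 0.4 to 0.925 m from the base axis. Payload 5.6 kg.
Tool frame: the origin (TCP) lies at the very end of the fingers, on their centre line; the grasp point (between the pads) lies 19 mm behind it; z points along the fingers, y is the direction in which the jaws open and shut (so a half turn about z gives the same grasp; the last joint's range is limited). The gripper opens to 85 mm and grips with 20 to 120 N. Pads are 22 mm wide; open, the fingers measure 114 mm over their backs; the gripper's body (76 mm by 85 mm) begins 54 mm behind the grasp point. The pads swing forward as they close: fully open they stand 13 mm farther back than shut.
Start: joints at [-1.283, 0.468, -0.012, 1.603, 0.006, 1.071, -0.056], TCP at [0.211, 0.615, 0.231] pointing down, gripper open.
Joint ranges: [-2.53, 2.53], [-0.31, 2.02], [-1.57, 1.55], [0.28, 2.44], [-1.29, 4.43], [0.15, 1.84], [-2.92, 2.92]. Speed limits (rad/s): [2.57, 2.57, 3.14, 3.14, 3.14, 3.14, 3.14].

INTERFACE

Orientations are given as a 3x3 rotation matrix whose columns are the frame's x, y, z axes.
In Python, from cell import state, read_camera, camera_info, job_done gives the robot as it stands.
- The arm moves only by the tool servo_tool, never from a script. Its argument "commands" is a list that holds one entry, the list of rows, each a list of 5 numbers: the shift along the tool's x, y, z in m, then the turn about the tool's z in rad, then the closure, from -1 (fully open) to 1 (shut). A call has 1 to 12 rows; each row shifts and turns the pose as measured when the row begins, along the tool's axes as they then stand; what a row does not reach is not made up. A row lasts 1/12 s, in which the tool goes at most 41.7 mm and 7.16 degrees, less where a joint would pass 70% of its speed; a pose out of reach is approached as far as the arm can. A call with a gripper value outside its range is refused whole. The fingers move at their own pace and stop on an object; the grip force is fixed at half the most. Time passes only in rows, so rows that do not move let the fingers close. It gives the time, the measured TCP pose, the force and the opening at its end, in the units of the state.
- state(): the state, without advancing time (a new reading comes with each control period).
- read_camera(name): name is "scene" or "side" or "wrist"; returns the picture (420x560x3 uint8, red, green, blue); there is no depth.
- camera_info(name): a dict with "intrinsics" (3x3 intrinsics, pixels), "R" (3x3) and "t" (3): a world point X has camera coordinates R X + t. Camera axes: x right, y down, z forward; pixel columns grow to the right and rows downward; lengths in m; the calibration is good to about 2 mm. A picture is of the moment at which its call begins: read the wrist's pose just before it. camera_info takes no time and is no camera call; for the wrist camera it gives the pose at the moment of the call.
- job_done(): hands the job in, once; it reports no verdict.
The state is a dict: "clock": time; "qpos": joint angles; "joint_vel": joint speeds; "effort": joint torques, N m; "ee_pos": TCP position; "orientation": TCP orientation; "force": force on the tool from outside, world axes, zero at the start; "moment": the same for the moment, N m; "grip_width": finger opening in m.
Only numpy, scipy, OpenCV 4.12 (cv2) and the standard library are available. Lean on these libraries where they do the work, as an engineer would, in place of code of your own. Each camera call takes 0.05 s, during which the arm holds its last target.

TASK

The gel-casting stand has just been given a new gasket strip and the two trimmed rubber ends still lie on it: put both into the steel waste pot. Then take the taller glass cassette out of the drying rack, stand it upright on the gasket between the stand's two guides, and press it straight down with a steady push so that the gasket carries about 10 N, never hard enough to risk cracking it (20 N). Finish while still holding and pressing it, so that a colleague can tighten the thumbscrews; leave the shorter cassette in its slot and everything else on the bench where it is.

Things in the scene. Friction and masses are not known exactly. Their poses are not given: they have to be found in the camera images.
- casting_stand: Fixed stand: grey base plate 100 (x) x 170 (y) mm, top face 20 mm above the worktop, an upright aluminium C-shaped guide at each end of y. Origin: centre of its underside, on the worktop; z up. The cassette enters from above, width along y; either face may be in front. Low lips (to 23 mm) flank the gasket. Two thumbscrew knobs at the guides stick out to 35 mm on the -x side, up to 48 mm high.
- guide_slot (a point): Centre of the slot between the guides, 54 mm above the worktop; axes as the stand's. Slot 14 mm thick (x) and 124 mm long (y), straight from here down; above here the guides flare outward, up to about 72 mm above the worktop, the top of the stand. The guides' flanges cover only |y| from 48 to 67 mm; between them all is open.
- gasket: Pale spongy gasket strip in the stand, 16 (x) x 112 (y) mm, its top 30 mm above the worktop and so 7 mm proud of the lips; axes as the stand's. Origin: centre of its top face. It gives straight down as a spring, 0.4 mm per newton (10 N: 4 mm), and is hard after 9 mm.
- offcut_long: Pale rubber offcut, 15 (x) x 26 (y) x 14 (z) mm, 12 g, rigid, lying on the gasket left or right of its middle with its length roughly along it. Origin: centre of its underside.
- offcut_short: Pale rubber offcut, 15 (x) x 20 (y) x 14 (z) mm, 12 g, rigid, lying on the gasket at the other side. Origin: centre of its underside.
- drying_rack: Fixed white rack, 182 (x) x 146 (y) mm, with six slots for plates that stand across x (width along y): two combs of teeth 48 mm high at |y| from 48 to 69 mm, floor 12 mm above the worktop, slots 14.5 mm thick. Origin: centre of its underside, on the worktop; z up.
- cassette: The taller glass cassette (a glass and a white ceramic plate with spacers between), 11 (x, thickness) x 120 (y, width) x 100 (z, height) mm, about 0.27 kg, upright in a slot of the rack, 0.1 m from the other one. Origin: centre of its lower edge; z up. Grip it by the middle of the upper edge, across its thickness.
- small_cassette: The shorter cassette, 11 x 120 x 75 mm, upright in another slot of the rack; stays there. Origin: centre of its lower edge.
- waste_pot: Round open steel pot, rim 120 mm across and 80 mm high, wall 3 mm, 0.4 kg, loose on the worktop. Origin: centre of its underside. The pot and the rack stand one to the left and one to the right of the stand, either way round.
- marker: Marker pen lying on the bench right of the work, 137 mm long; bystander.
- reagent_bottle: Small reagent bottle with black cap, 36 x 66 mm, behind the stand; bystander.
- tape: Roll of label tape, 68 mm across, 18 mm high, lying behind the stand; bystander.

How it is judged:
On the way, in this order (a step that is already met when the one before it is completed fails the run):
1. both rubber offcuts lie in the waste pot before the cassette stands in the guides (horizontal distance between each of offcut_long, offcut_short and waste_pot below 0.058 m and height (world z) of each of offcut_long, offcut_short below 0.06 m), for 0.2 s.
2. the cassette stands upright on the gasket between the guides (contact force between cassette and gasket above 0.5 N and horizontal distance between cassette and casting_stand below 0.005 m and angle between cassette's own z axis and vertical below 0.08 rad), for 0.1 s.
At the end, for the whole second after the job is handed in: Both offcuts lie in the upright waste pot; the taller cassette stands in the guides (within 5 mm of the stand's centre, within 0.06 rad of upright and of the stand's direction), held by the fingers and at rest, and presses on the gasket with 6 to 15 N throughout the last second (all of step 1 and angle between waste_pot's own z axis and vertical below 0.1 rad and horizontal distance between cassette and casting_stand below 0.005 m and angle between the y axis of cassette and the y axis of casting_stand, either way round below 0.06 rad and angle between cassette's own z axis and vertical below 0.06 rad and contact force between cassette and gasket between 6 and 15 N and contact force between the fingers and cassette above 1 N and linear speed of cassette below 0.01 m/s); the arm keeps its last pose, push and grip.
It fails at once if the cassette is pressed on the gasket with more than 22 N (glass cracks) (contact force between cassette and gasket above 22 N).
It fails at once if the shorter cassette is pulled out or knocked over (distance of small_cassette from where it was at the start of the episode above 0.02 m or angle between small_cassette's own z axis and vertical above 0.3 rad).
It fails at once if the cassette is dropped or laid over (angle between cassette's own z axis and vertical above 0.8 rad).
It fails at once if a bystander is disturbed (distance of any of marker, reagent_bottle, tape from where it was at the start of the episode above 0.03 m).
It fails at once if the waste pot is shoved or tipped over (distance of waste_pot from where it was at the start of the episode above 0.05 m or angle between waste_pot's own z axis and vertical above 0.5 rad).
It also fails if it takes over 72 s, if anything falls off the work surface, if the arm or the gripper's body presses on something with over 40 N, if the wrist force passes 120 N, or if a joint passes its speed limit or range.

## Working session

There is one attempt and no reset: what is moved stays moved. The work goes in short steps, Python scripts to look and compute and a tool call to move; the robot and the scene stay as the last step left them, time stands still between calls to the robot, and variables do not carry over. Pictures are saved under pics/ and viewed, and the job is handed in when it is done.

Besides the shell and the picture viewer there is one more tool, called after "Request:" in YAML: its name, and indented under it one key for each argument. servo_tool: Moves the arm, as the interface text tells. Its arguments: {"type":"object","properties":{"commands":{"type":"array"}},"required":["commands"]}

```bash
mkdir -p pics; ls
cat > h.py <<'E'
import numpy as np, cv2
from cell import state, read_camera, camera_info
def snap(n,f):
    ci=camera_info(n); im=read_camera(n); cv2.imwrite('pics/'+f,im[:,:,::-1]); return im,ci
def ray(ci,u,v):
    K=np.array(ci['intrinsics']);R=np.array(ci['R']);t=np.array(ci['t'])
    return -R.T@t, R.T@np.linalg.solve(K,[u,v,1.])
def onz(ci,u,v,z):
    c,d=ray(ci,u,v); return c+d*(z-c[2])/d[2]
def proj(ci,X):
    p=np.array(ci['intrinsics'])@(np.array(ci['R'])@np.array(X)+np.array(ci['t'])); return p[:2]/p[2]
E
python3 - <<'E'
from h import *
np.set_printoptions(precision=4,suppress=True)
print(state())
for n in ['scene','side','wrist']:
    im,ci=snap(n,n+'0.png'); c,d=ray(ci,280,210); print(n,c,d,ci['intrinsics'][0][0])
E
```

```text
pics
{'clock': 0.0, 'qpos': array([-1.283 ,  0.4684, -0.0116,  1.6036,  0.006 ,  1.0714, -0.0563]), 'joint_vel': array([ 0.0013,  0.0011,  0.0015,  0.    ,  0.0012, -0.0008,  0.0018]), 'effort': array([  0.0007, -53.2394,   0.0222, -25.1303,   0.0115,   0.0077,
         0.    ]), 'ee_pos': array([0.211 , 0.6142, 0.2303]), 'orientation': array([[-0.9458,  0.3248, -0.0004],
       [ 0.3248,  0.9458, -0.0017],
       [-0.0002, -0.0018, -1.    ]]), 'force': array([-0.1583, -1.1565, -0.9776]), 'moment': array([ 0.0138, -0.0084, -0.0156]), 'grip_width': 0.08520687805422163}
scene [ 0.0681 -0.6053  0.9034] [ 0.4413  0.4855 -0.7547] 404.41082120487204
side [ 0.0104 -1.0254  0.8772] [ 0.4     0.6993 -0.5926] 482.9744560015489
wrist [0.1349 0.6404 0.373 ] [ 0.2984 -0.1041 -0.9488] 289.2450102097461
```

View pics/scene0.png

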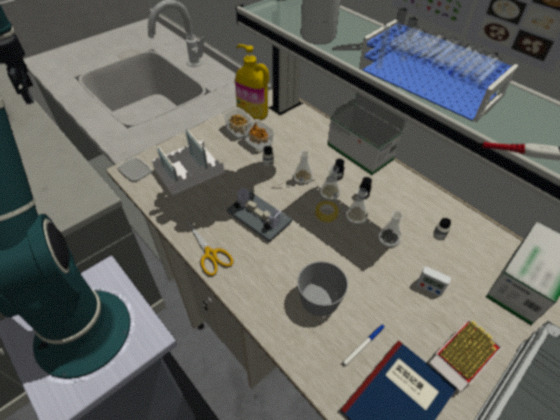

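View pics/side0.png

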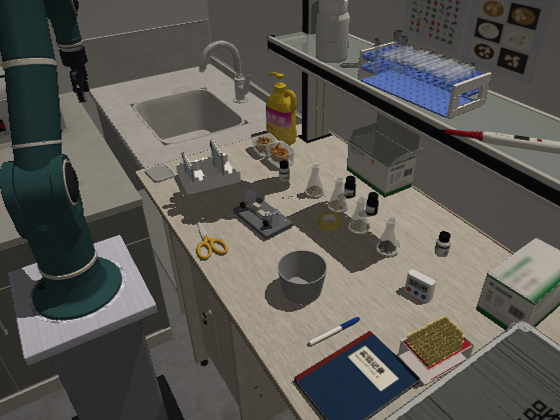

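View pics/wrist0.png

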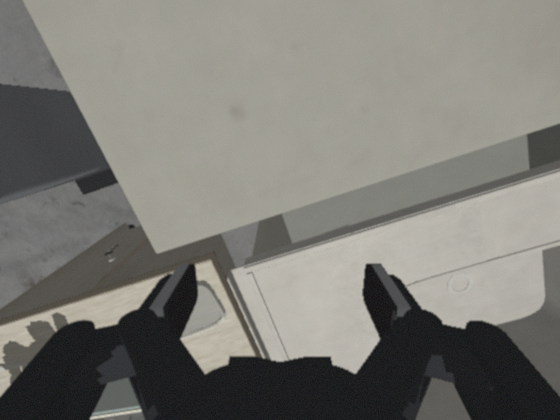

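The scene view shows the stand near (258,212), the rack near (188,163), the pot near (322,290) and the marker near (363,345). Next I'll zoom in on these.

```bash
python3 - <<'E'
import cv2
s=cv2.imread('pics/scene0.png');d=cv2.imread('pics/side0.png')
a=cv2.resize(s[120:250,130:310],(792,572),interpolation=cv2.INTER_CUBIC)
b=cv2.resize(d[130:250,160:320],(800,600),interpolation=cv2.INTER_CUBIC)
cv2.imwrite('pics/sc.png',a);cv2.imwrite('pics/sd.png',b)
E
python3 - <<'E'
from h import *
np.set_printoptions(precision=3,suppress=True)
s=camera_info('scene');d=camera_info('side')
print('stand',onz(s,258,214,.02),onz(d,263,216,.02))
print('pot rim',onz(s,323,285,.08),onz(d,303,267,.08))
print('rack',onz(s,188,170,.02))
E
```

```text
stand [ 0.527 -0.007  0.02 ] [ 0.531 -0.013  0.02 ]
pot rim [ 0.471 -0.314  0.08 ] [ 0.478 -0.312  0.08 ]
rack [0.478 0.279 0.02 ]
```

View pics/sc.png

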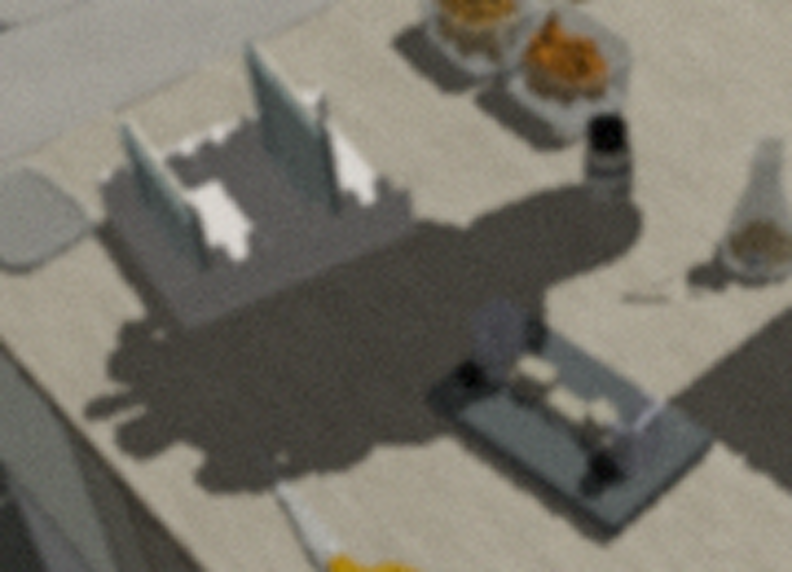

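View pics/sd.png

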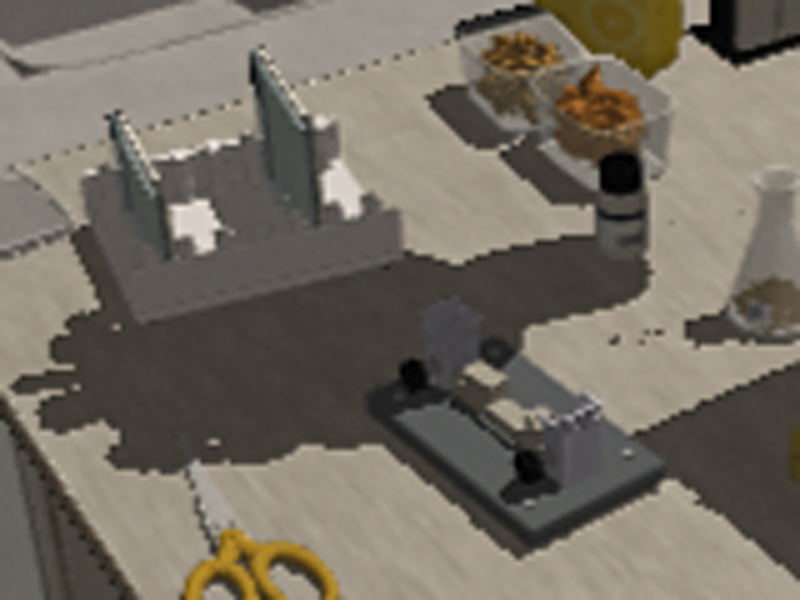

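Request:
servo_tool:
  commands:
    - [[0,0,-0.01,0.124,-1],[0,0,-0.01,0.124,-1],[0,0,-0.01,0.124,-1],[0,0,-0.01,0.124,-1],[0,0,-0.01,0.124,-1],[0,0,-0.01,0.124,-1],[0,0,-0.01,0.124,-1],[0,0,-0.01,0.124,-1],[0,0,-0.01,0.124,-1],[0,0,0,0.124,-1]]

```text
clock: 0.98
ee_pos: [0.2105, 0.6118, 0.319]
orientation: [[0.015, 1.0, -0.004], [1.0, -0.015, -0.012], [-0.012, -0.004, -1.0]]
force: [0.3, -0.3, 0.2]
grip_width: 0.0854
```

Request:
servo_tool:
  commands:
    - [[-0.028,0.028,0,0,-0.2],[-0.028,0.028,0,0,-0.2],[-0.028,0.028,0,0,-0.2],[-0.028,0.028,0,0,-0.2],[-0.028,0.028,0,0,-0.2],[-0.028,0.028,0,0,-0.2],[-0.028,0.028,0,0,-0.2],[-0.028,0.028,0,0,-0.2],[-0.028,0.028,0,0,-0.2],[0,0,0,0,-0.2],[0,0,0,0,-0.2]]

```text
clock: 1.9
ee_pos: [0.4639, 0.3451, 0.3169]
orientation: [[0.014, 1.0, -0.008], [1.0, -0.014, -0.014], [-0.014, -0.007, -1.0]]
force: [-0.5, 0.8, -0.5]
grip_width: 0.0511
```

Run:
```python
from h import *
im,ci=snap('wrist','w1.png')
```

```text
(no output)
```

View pics/w1.png

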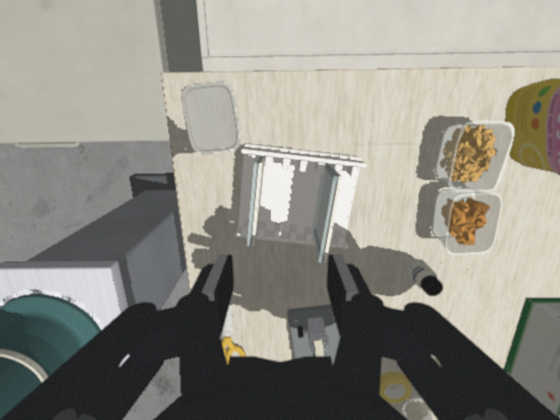

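The wrist view shows the rack centred near (297,195), the tall cassette near (328,212) and the short one near (254,205). Moving on to the stand.

Request:
servo_tool:
  commands:
    - [[-0.036,0.008,0,0,-0.2],[-0.036,0.008,0,0,-0.2],[-0.036,0.008,0,0,-0.2],[-0.036,0.008,0,0,-0.2],[-0.036,0.008,0.01,0,-0.2],[-0.036,0.008,0.02,0,-0.2],[-0.036,0.008,0.02,0,-0.2],[-0.036,0.008,0.02,0,-0.2],[0,0,0.01,0,-0.2],[0,0,0,0,-0.2],[0,0,0,0,-0.2]]

```text
clock: 2.87
ee_pos: [0.5235, 0.0606, 0.2365]
orientation: [[-0.016, 1.0, -0.006], [1.0, 0.016, -0.011], [-0.011, -0.006, -1.0]]
force: [0.9, 0.2, 0.3]
grip_width: 0.0509
```

Run:
```python
from h import *
im,ci=snap('wrist','w2.png')
```

```text
(no output)
```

View pics/w2.png

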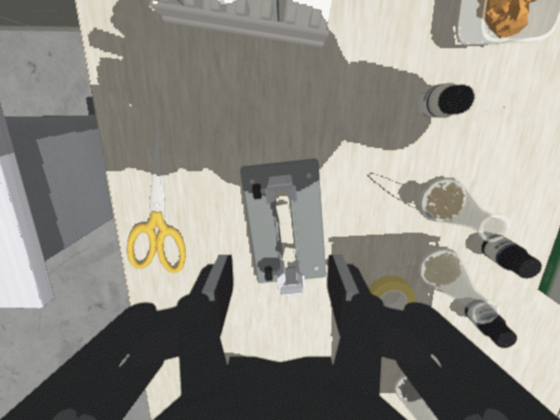

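```bash
python3 - <<'E'
import cv2
s=cv2.imread('pics/w2.png')
cv2.imwrite('pics/w2z.png',cv2.resize(s[150:300,210:350],(560,600),interpolation=cv2.INTER_CUBIC))
E
python3 - <<'E'
from h import *
np.set_printoptions(precision=4,suppress=True)
E
```

```text
(no output)
```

View pics/w2z.png

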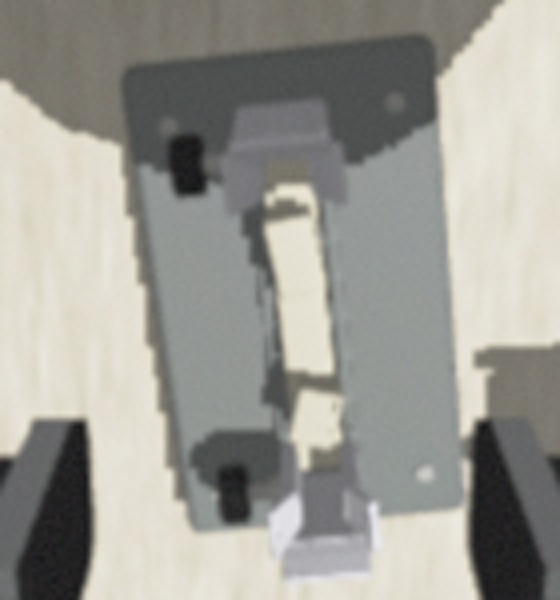

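Request:
servo_tool:
  commands:
    - [[-0.005,0.0,0.03,-0.06,-0.2],[-0.005,0,0.03,0,-0.2],[0,0,0.03,0,-0.2],[0,0,0,0,-0.2],[0,0,0,0,-0.2]]

```text
clock: 3.33
ee_pos: [0.5277, 0.0631, 0.1496]
orientation: [[-0.098, 0.995, 0.004], [0.995, 0.098, -0.003], [-0.003, 0.004, -1.0]]
force: [0.3, -0.5, 0.3]
grip_width: 0.051
```

Run:
```python
from h import *
im,ci=snap('wrist','w3.png')
np.save('w3.npy',{k:np.array(ci[k]) for k in ci},allow_pickle=True)
s=cv2.imread('pics/w3.png')
cv2.imwrite('pics/w3z.png',cv2.resize(s[170:370,180:380],(600,600),interpolation=cv2.INTER_CUBIC))
print(state()['ee_pos'])
```

```text
[0.5274028  0.06353867 0.14963641]
```

View pics/w3z.png

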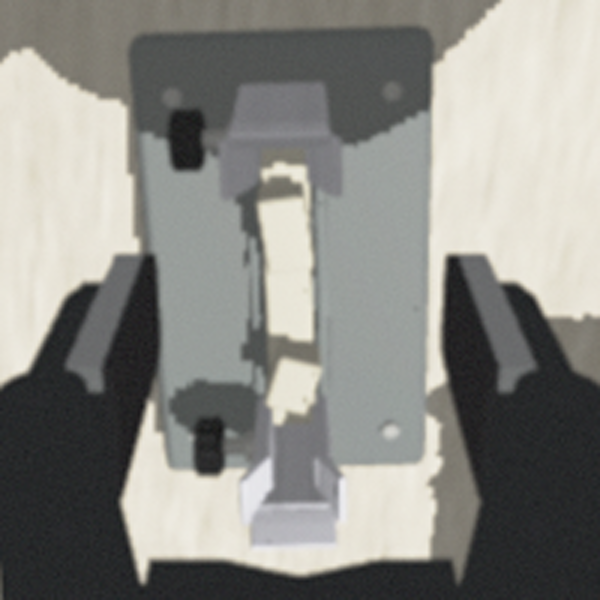

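```bash
cat > q.py <<'E'
from h import *
np.set_printoptions(precision=4,suppress=True)
ci=np.load('w3.npy',allow_pickle=True).item()
P=lambda x,y,z:onz(ci,x/3+180,y/3+170,z)
ang=lambda d:np.degrees(np.arctan2(d[1],d[0]))
c=[P(133,38,.02),P(432,32,.02),P(424,464,.02),P(170,468,.02)]
for p in c:print(p)
print('centre',np.mean(c,axis=0),'dims',[np.linalg.norm(c[i]-c[(i+1)%4]) for i in range(4)],[ang(c[1]-c[0]),ang(c[2]-c[3]),ang(c[0]-c[3]),ang(c[1]-c[2])])
for n,q in dict(long=[(258,200),(302,195),(310,270),(266,274)],short=[(282,357),(322,368),(305,415),(268,404)],gasketmid=[(270,275),(313,272),(315,338),(272,330)]).items():
    z=.03 if n[0]=='g' else .044
    c=[P(x,y,z) for x,y in q]
    print(n,np.mean(c,axis=0),[np.linalg.norm(c[i]-c[(i+1)%4])*1e3 for i in range(4)],[ang(c[1]-c[0]),ang(c[2]-c[3]),ang(c[0]-c[3]),ang(c[1]-c[2])])
E
python3 q.py
```

```text
[0.4732 0.0744 0.02  ]
[0.5683 0.0857 0.02  ]
[ 0.5898 -0.0812  0.02  ]
[ 0.4935 -0.0923  0.02  ]
centre [ 0.5312 -0.0034  0.02  ] dims [np.float64(0.09578457028867628), np.float64(0.16830155200838076), np.float64(0.09692808684466661), np.float64(0.16797076533912772)] [np.float64(6.752805101915374), np.float64(6.5620583724211246), np.float64(96.96472291223904), np.float64(97.35342739180366)]
long [0.527  0.0214 0.044 ] [np.float64(13.788331623999282), np.float64(26.219453017270432), np.float64(14.168362895870423), np.float64(25.923166112530154)] [np.float64(12.58247625222694), np.float64(11.337829715196872), np.float64(100.43353299785092), np.float64(101.28135721237777)]
short [ 0.5356 -0.0341  0.044 ] [np.float64(13.982485966317478), np.float64(19.47445851016824), np.float64(13.305977524029636), np.float64(19.094584602338013)] [np.float64(-12.238656660662388), np.float64(-13.9829199200373), np.float64(80.8897272270567), np.float64(78.81874644364605)]
gasketmid [ 0.5328 -0.0112  0.03  ] [np.float64(14.604459957621073), np.float64(25.746586276902086), np.float64(15.26607551944422), np.float64(21.39964413359515)] [np.float64(9.994126304737591), np.float64(-6.575477176453974), np.float64(96.86473786369548), np.float64(97.45514306615397)]
```

The closer wrist view clearly shows the long offcut around zoom (285,235) and the short one around (295,386). The stand yaw is about 6.9°. Now I'll grasp the long one.

Request:
servo_tool:
  commands:
    - [[-0.02,-0.002,0.025,-0.05,0.3],[-0.02,-0.002,0.025,-0.044,0.3],[-0.005,0,0.02,0,0.3],[0,0,0.005,0,0.3],[0,0,0,0,0.3],[0,0,0,0,0.3]]

```text
clock: 3.88
ee_pos: [0.54, 0.026, 0.0848]
orientation: [[-0.208, 0.978, 0.024], [0.978, 0.208, 0.006], [0.001, 0.025, -1.0]]
force: [0.4, -0.3, 0.8]
grip_width: 0.0299
```

```bash
cat > g.py <<'E'
from h import *
import sys
t=np.array([float(v) for v in sys.argv[1:4]]); yaw=np.radians(float(sys.argv[4]))
s=state();R=np.array(s['orientation'])
y=np.arctan2(R[1,1],R[0,1])
d=(t-s['ee_pos'])
print('pos',s['ee_pos'].round(4),'yaw',np.degrees(y).round(2),'tilt',R[:2,2].round(4),'grip',round(s['grip_width'],4),'F',np.round(s['force'],1),'clk',s['clock'])
print('shift',(R.T@d).round(4),'turn',round(-(yaw-y),4))
E
python3 g.py .527 .0214 .026 11
```

```text
pos [0.54   0.026  0.0848] yaw 11.99 tilt [0.0243 0.0057] grip 0.0299 F [ 0.4 -0.3  0.8] clk 3.8833
shift [-0.0018 -0.0151  0.0585] turn 0.0173
```

Request:
servo_tool:
  commands:
    - [[0,-0.008,0,0.01,0.3],[0,-0.007,0,0.007,0.3],[0,0,0,0,0.3]]

```text
clock: 4.13
ee_pos: [0.5267, 0.0254, 0.0886]
orientation: [[-0.193, 0.981, 0.031], [0.981, 0.192, 0.008], [0.002, 0.032, -0.999]]
force: [-0.2, 0.3, -0.6]
grip_width: 0.0302
```

```bash
python3 g.py .527 .0214 .026 11
```

```text
pos [0.5267 0.0254 0.0886] yaw 11.1 tilt [0.0307 0.0082] grip 0.0302 F [-0.2  0.3 -0.6] clk 4.1333
shift [-0.0042 -0.0024  0.0625] turn 0.0017
```

Request:
servo_tool:
  commands:
    - [[-0.002,-0.001,0.016,0,0.3],[-0.002,-0.001,0.016,0,0.3],[0,0,0.012,0,0.3],[0,0,0.006,0,0.3],[0,0,0,0,0.3]]

```text
clock: 4.55
ee_pos: [0.5289, 0.0244, 0.0412]
orientation: [[-0.195, 0.98, 0.039], [0.981, 0.195, 0.012], [0.004, 0.04, -0.999]]
force: [-0.6, 0.2, 0.3]
grip_width: 0.0303
```

```bash
python3 g.py .527 .0214 .026 11
```

```text
pos [0.5289 0.0244 0.0412] yaw 11.25 tilt [0.0388 0.0116] grip 0.0303 F [-0.6  0.2  0.3] clk 4.55
shift [-0.0027 -0.0031  0.0151] turn 0.0044
```

Request:
servo_tool:
  commands:
    - [[-0.0015,-0.002,0.009,0,0.3],[-0.001,-0.0015,0.005,0,0.3],[0,0,0.003,0,0.3]]

```text
clock: 4.8
ee_pos: [0.5275, 0.0217, 0.0241]
orientation: [[-0.196, 0.98, 0.041], [0.981, 0.196, 0.012], [0.004, 0.043, -0.999]]
force: [-0.1, -0.7, 0.5]
grip_width: 0.0301
```

```bash
python3 g.py .527 .0214 .026 11
```

```text
pos [0.5275 0.0217 0.0241] yaw 11.29 tilt [0.0412 0.0121] grip 0.0301 F [-0.1 -0.7  0.5] clk 4.8
shift [-0.0002 -0.0005 -0.002 ] turn 0.005
```

Good position; close, counting rows until the fingers stop.

Request:
servo_tool:
  commands:
    - [[0,0,-0.001,0,1],[0,0,-0.001,0,1],[0,0,0,0,1],[0,0,0,0,1],[0,0,0,0,1]]

```text
clock: 5.22
ee_pos: [0.5274, 0.0217, 0.0251]
orientation: [[-0.192, 0.981, 0.041], [0.981, 0.191, 0.012], [0.004, 0.042, -0.999]]
force: [1.8, 1.2, -5.3]
grip_width: 0.0135
```

```bash
python3 g.py .474 -.313 .2 11
```

```text
pos [0.5274 0.0217 0.0251] yaw 11.03 tilt [0.0407 0.0123] grip 0.0135 F [ 1.8  1.2 -5.3] clk 5.2167
shift [-0.3175 -0.1089 -0.181 ] turn 0.0005
```

Request:
servo_tool:
  commands:
    - [[0,0,-0.02,0,1],[0,0,-0.035,0,1],[-0.01,-0.004,-0.035,0,1],[-0.035,-0.012,-0.02,0,1],[-0.035,-0.012,0,0,1],[-0.035,-0.012,0,0,1],[-0.035,-0.012,0,0,1],[-0.035,-0.012,0,0,1],[-0.035,-0.012,0,0,1],[-0.035,-0.012,0,0,1],[-0.035,-0.012,0,0,1],[0,0,0,0,1]]

```text
clock: 6.22
ee_pos: [0.4857, -0.2951, 0.1419]
orientation: [[-0.216, 0.975, 0.052], [0.976, 0.216, 0.007], [-0.004, 0.052, -0.999]]
force: [-0.3, -0.4, 0.1]
grip_width: 0.0136
```

```bash
python3 g.py .474 -.313 .06 11
python3 - <<'E'
from h import *
for n in ['side','scene']:
    im,ci=snap(n,n+'1.png')
a=cv2.imread('pics/scene1.png')[180:340,190:390]
cv2.imwrite('pics/s1z.png',cv2.resize(a,None,fx=3.5,fy=3.5,interpolation=cv2.INTER_CUBIC))
E
```

```text
pos [ 0.4857 -0.2951  0.1419] yaw 12.47 tilt [0.0516 0.0068] grip 0.0136 F [-0.3 -0.4  0.1] clk 6.2167
shift [-0.0146 -0.0195  0.081 ] turn 0.0257
```

View pics/s1z.png

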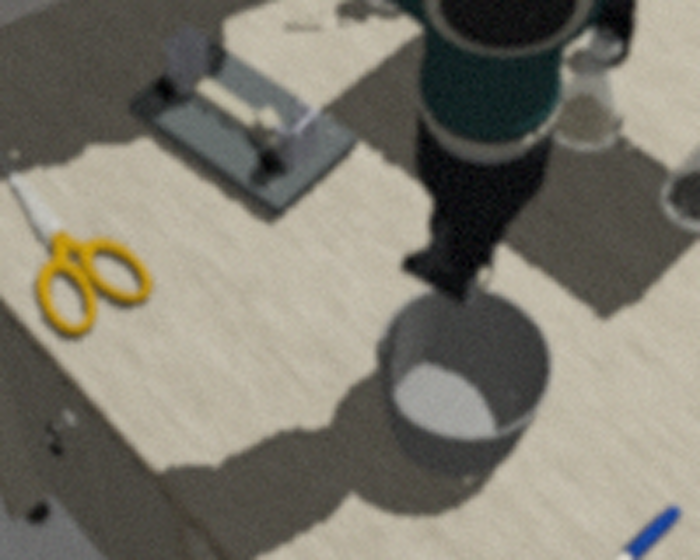

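The offcut is held between the fingers and the pot rim centre is at about (323,284) in the scene view. The gasket's left side is clear. Lowering into the pot.

Request:
servo_tool:
  commands:
    - [[-0.008,-0.01,0.005,0.012,1],[-0.008,-0.01,0.02,0.012,1],[0,0,0.03,0,1],[0,-0.003,0.025,0,1],[0,0,0,0,1],[0,0,0,0,0.2],[0,0,0,0,0.2],[0,0,0,0,0.2]]

```text
clock: 6.98
ee_pos: [0.4782, -0.2972, 0.0617]
orientation: [[-0.216, 0.975, 0.056], [0.976, 0.215, 0.018], [0.006, 0.059, -0.998]]
force: [-0.5, -0.0, -0.2]
grip_width: 0.0346
```

```bash
python3 g.py .5356 -.0335 .12 -12
```

```text
pos [ 0.4782 -0.2972  0.0617] yaw 12.44 tilt [0.0559 0.0181] grip 0.0346 F [-0.5 -0.  -0.2] clk 6.9833
shift [ 0.2454  0.1161 -0.0502] turn 0.4266
```

Request:
servo_tool:
  commands:
    - [[0,0,-0.03,0,0.2],[0,0,-0.03,0.085,0.2],[0,0,-0.03,0.085,0.2],[0.02,0,-0.01,0.085,0.2],[0.035,0,0,0.085,0.2],[0.035,0,0,0.085,0.2],[0.035,0,0,0,0.2],[0.035,0,0,0,0.2],[0.035,0,0,0,0.2],[0.035,0,0,0,0.2],[0.035,0,0,0,0.2],[0,0,0,0,0.2]]

```text
clock: 7.98
ee_pos: [0.5272, -0.0276, 0.1938]
orientation: [[0.226, 0.97, 0.089], [0.973, -0.229, 0.02], [0.04, 0.082, -0.996]]
force: [0.1, 0.7, 0.2]
grip_width: 0.0339
```

```bash
python3 g.py .5356 -.0335 .12 -12
python3 - <<'E'
from h import *
im,ci=snap('scene','scene2.png')
a=im[180:340,190:390,::-1]
cv2.imwrite('pics/s2z.png',cv2.resize(a,None,fx=3.5,fy=3.5,interpolation=cv2.INTER_CUBIC))
im,ci=snap('wrist','w4.png')
np.save('w3.npy',{k:np.array(ci[k]) for k in ci},allow_pickle=True)
E
```

```text
pos [ 0.5272 -0.0276  0.1938] yaw -13.26 tilt [0.0892 0.0203] grip 0.0339 F [0.1 0.7 0.2] clk 7.9833
shift [-0.0068  0.0034  0.0741] turn -0.0219
```

View pics/s2z.png

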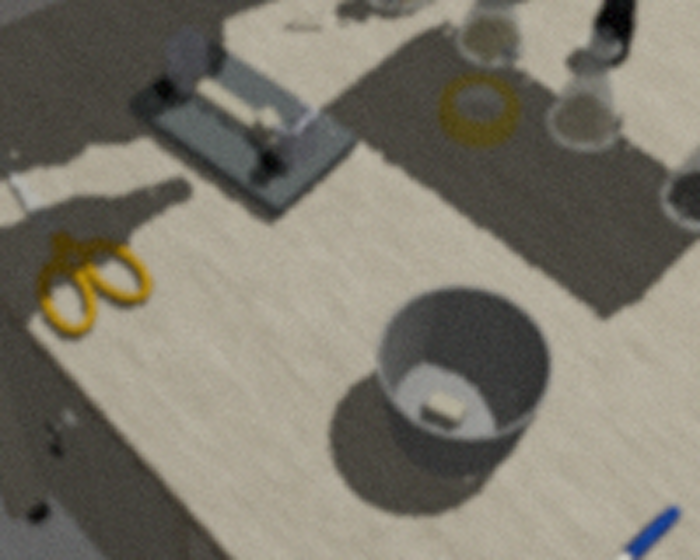

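View pics/w4.png

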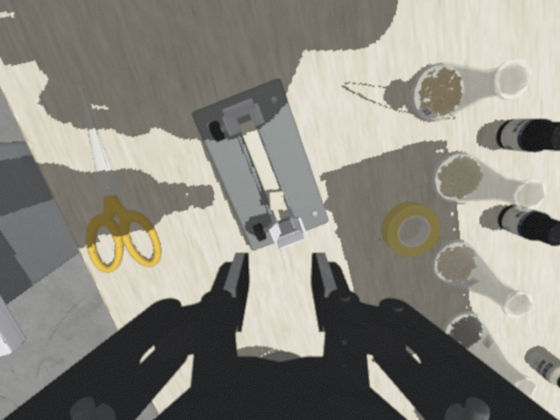

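The long offcut lies in the pot, at zoom (443,408). The tool has picked up about 0.09 rad of tilt, so before grasping again I'll check which motions cause it.

Request:
servo_tool:
  commands:
    - [[0,0,0,0,0.2],[0,0,0,0,0.2]]

```text
clock: 8.25
ee_pos: [0.526, -0.0356, 0.1952]
orientation: [[0.234, 0.968, 0.091], [0.972, -0.236, 0.017], [0.038, 0.084, -0.996]]
force: [0.8, -0.6, -0.3]
grip_width: 0.0341
```

Request:
servo_tool:
  commands:
    - [[0,0,-0.03,0,0.2],[0,0,-0.03,0,0.2],[0,0,0,0,0.2]]

```text
clock: 8.5
ee_pos: [0.5184, -0.0421, 0.2559]
orientation: [[0.243, 0.966, 0.087], [0.969, -0.245, 0.014], [0.035, 0.081, -0.996]]
force: [1.6, -0.2, 0.0]
grip_width: 0.034
```

Request:
servo_tool:
  commands:
    - [[0,-0.03,0,0,0.2],[0,-0.03,0,0,0.2],[0,0,0,0,0.2]]

```text
clock: 8.75
ee_pos: [0.4595, -0.0325, 0.2517]
orientation: [[0.253, 0.963, 0.09], [0.967, -0.255, 0.012], [0.035, 0.084, -0.996]]
force: [-0.4, 0.7, -0.1]
grip_width: 0.0342
```

Request:
servo_tool:
  commands:
    - [[0,0.03,0,0,0.2],[0,0.03,0,0,0.2],[0,0,0,0,0.2]]

```text
clock: 9.0
ee_pos: [0.5166, -0.0509, 0.2575]
orientation: [[0.257, 0.962, 0.092], [0.966, -0.259, 0.017], [0.04, 0.084, -0.996]]
force: [1.0, 0.0, -0.4]
grip_width: 0.0345
```

Request:
servo_tool:
  commands:
    - [[0,0,0,-0.1,0.2],[0,0,0,-0.1,0.2],[0,0,0,0,0.2]]

```text
clock: 9.25
ee_pos: [0.5171, -0.0562, 0.2567]
orientation: [[0.061, 0.994, 0.091], [0.998, -0.063, 0.014], [0.019, 0.09, -0.996]]
force: [-0.4, -1.0, 0.4]
grip_width: 0.0341
```

Request:
servo_tool:
  commands:
    - [[0,0,0.03,0,0.2],[0,0,0.03,0,0.2],[0,0,0,0,0.2]]

```text
clock: 9.5
ee_pos: [0.5239, -0.0586, 0.1971]
orientation: [[0.074, 0.993, 0.097], [0.997, -0.076, 0.014], [0.021, 0.095, -0.995]]
force: [-0.5, 0.5, -0.1]
grip_width: 0.0341
```

Request:
servo_tool:
  commands:
    - [[0.03,0,0,0,0.2],[0.03,0,0,0,0.2],[0.03,0,0,0,0.2],[0,0,0,0,0.2]]

```text
clock: 9.83
ee_pos: [0.5306, 0.0276, 0.2008]
orientation: [[0.097, 0.991, 0.095], [0.995, -0.099, 0.01], [0.019, 0.093, -0.995]]
force: [-0.2, 1.3, 0.8]
grip_width: 0.0341
```

Request:
servo_tool:
  commands:
    - [[-0.03,0,0,0,0.2],[-0.03,0,0,0,0.2],[-0.03,0,0,0,0.2],[0,0,0,0,0.2]]

```text
clock: 10.17
ee_pos: [0.5233, -0.0619, 0.2037]
orientation: [[0.095, 0.991, 0.099], [0.995, -0.097, 0.012], [0.021, 0.097, -0.995]]
force: [0.6, -0.5, 0.0]
grip_width: 0.0343
```

Request:
servo_tool:
  commands:
    - [[0,0,-0.04,0,0.2],[0,0,-0.04,0,0.2],[0,0,-0.04,0,0.2],[0,0,0,0,0.2]]

```text
clock: 10.5
ee_pos: [0.5087, -0.0695, 0.3286]
orientation: [[0.115, 0.989, 0.094], [0.993, -0.117, 0.007], [0.018, 0.092, -0.996]]
force: [1.7, -0.8, 0.8]
grip_width: 0.0344
```

Request:
servo_tool:
  commands:
    - [[0,0,0.01,0,0.2],[0,0,0.01,0,0.2],[0,0,0.01,0,0.2],[0,0,0.01,0,0.2],[0,0,0.01,0,0.2],[0,0,0.01,0,0.2],[0,0,0.01,0,0.2],[0,0,0.01,0,0.2],[0,0,0.01,0,0.2],[0,0,0.01,0,0.2],[0,0,0.01,0,0.2],[0,0,0.01,0,0.2]]

```text
clock: 11.5
ee_pos: [0.5181, -0.0697, 0.1951]
orientation: [[0.123, 0.988, 0.089], [0.992, -0.124, 0.007], [0.018, 0.087, -0.996]]
force: [0.7, -0.0, -0.6]
grip_width: 0.0343
```

Run:
```python
from h import *
s=state();print(s['qpos'].round(3),s['joint_vel'].round(3),s['ee_pos'].round(4),s['orientation'][:,2].round(4))
```

```text
[-0.469  0.281  0.646  2.043 -0.263  0.801  0.203] [ 0.116  0.233 -0.093  0.091 -0.227 -0.271  0.195] [ 0.5181 -0.0697  0.1951] [ 0.089   0.0066 -0.996 ]
```

Request:
servo_tool:
  commands:
    - [[0,0,0,0,0.2],[0,0,0,0,0.2],[0,0,0,0,0.2],[0,0,0,0,0.2],[0,0,0,0,0.2],[0,0,0,0,0.2]]

```text
clock: 12.0
ee_pos: [0.5181, -0.0699, 0.1937]
orientation: [[0.123, 0.988, 0.088], [0.992, -0.124, 0.006], [0.017, 0.086, -0.996]]
force: [-0.2, -1.1, 0.6]
grip_width: 0.0341
```

Run:
```python
from h import *
s=state();print(s['qpos'].round(3),s['joint_vel'].round(3),s['ee_pos'].round(4),s['orientation'][:,2].round(4))
```

```text
[-0.468  0.284  0.645  2.044 -0.265  0.799  0.205] [-0.001 -0.009  0.002 -0.005  0.002 -0.    -0.   ] [ 0.5181 -0.0699  0.1937] [ 0.0876  0.0062 -0.9961]
```

Request:
servo_tool:
  commands:
    - [[0,0,-0.04,0,0.2],[0,0,0.01,0,0.2],[0,0,0.01,0,0.2],[0,0,0.01,0,0.2],[0,0,0.01,0,0.2],[0,0,0,0,0.2],[0,0,-0.04,0,0.2],[0,0,0.01,0,0.2],[0,0,0.01,0,0.2],[0,0,0.01,0,0.2],[0,0,0.01,0,0.2],[0,0,0,0,0.2]]

```text
clock: 13.0
ee_pos: [0.5177, -0.07, 0.1887]
orientation: [[0.124, 0.989, 0.084], [0.992, -0.125, 0.005], [0.015, 0.083, -0.996]]
force: [-0.1, -0.4, 0.3]
grip_width: 0.034
```

Request:
servo_tool:
  commands:
    - [[0,-0.04,0,0,0.2],[0,0.01,0,0,0.2],[0,0.01,0,0,0.2],[0,0.01,0,0,0.2],[0,0.01,0,0,0.2],[0,0,0,0,0.2],[0,-0.04,0,0,0.2],[0,0.01,0,0,0.2],[0,0.01,0,0,0.2],[0,0.01,0,0,0.2],[0,0.01,0,0,0.2],[0,0,0,0,0.2]]

```text
clock: 14.0
ee_pos: [0.5094, -0.0722, 0.176]
orientation: [[0.13, 0.99, 0.054], [0.992, -0.13, 0.0], [0.007, 0.054, -0.999]]
force: [-0.1, 0.3, 0.0]
grip_width: 0.0346
```

Fast inward pulses with a slow return remove tilt at about 0.03 rad per second. I'll repeat that.

Request:
servo_tool:
  commands:
    - [[0,-0.04,-0.01,0,0.2],[0,0.01,0,0,0.2],[0,0.01,0,0,0.2],[0,0.01,0,0,0.2],[0,0.01,0,0,0.2],[0,0,0,0,0.2],[0,-0.04,-0.01,0,0.2],[0,0.01,0,0,0.2],[0,0.01,0,0,0.2],[0,0.01,0,0,0.2],[0,0.01,0,0,0.2],[0,0,0,0,0.2]]

```text
clock: 15.0
ee_pos: [0.5148, -0.0755, 0.1925]
orientation: [[0.132, 0.99, 0.045], [0.991, -0.131, -0.009], [-0.003, 0.045, -0.999]]
force: [0.5, -0.3, -0.3]
grip_width: 0.0343
```

```bash
python3 g.py .5356 -.0335 .12 -12
```

```text
pos [ 0.5148 -0.0755  0.1925] yaw -7.56 tilt [ 0.0446 -0.0089] grip 0.0343 F [ 0.5 -0.3 -0.3] clk 15.0
shift [0.0446 0.0118 0.0729] turn 0.0775
```

Request:
servo_tool:
  commands:
    - [[0.015,0.004,0.02,0.04,0.2],[0.015,0.004,0.02,0.04,0.2],[0.012,0.004,0.02,0,0.2],[0.004,0,0.012,0,0.2],[0,0,0.01,0,0.2],[0,0,0,0,0.2]]

```text
clock: 15.5
ee_pos: [0.5467, -0.0349, 0.1073]
orientation: [[0.216, 0.975, 0.049], [0.976, -0.215, -0.014], [-0.004, 0.05, -0.999]]
force: [0.2, 0.3, 0.8]
grip_width: 0.0339
```

```bash
python3 g.py .5356 -.0335 .025 -11.7
```

```text
pos [ 0.5467 -0.0349  0.1073] yaw -12.45 tilt [ 0.0485 -0.0144] grip 0.0339 F [0.2 0.3 0.8] clk 15.5
shift [-0.0008 -0.0152  0.0816] turn -0.0131
```

Request:
servo_tool:
  commands:
    - [[0,-0.005,0.005,-0.006,0.25],[0,-0.005,0.015,-0.006,0.25],[0,-0.005,0.015,0,0.25],[0,0,0.012,0,0.25],[0,0,0,0,0.25]]

```text
clock: 15.92
ee_pos: [0.5349, -0.0359, 0.0601]
orientation: [[0.206, 0.977, 0.054], [0.978, -0.206, -0.015], [-0.004, 0.056, -0.998]]
force: [0.6, 2.2, 0.6]
grip_width: 0.0317
```

```bash
python3 g.py .5356 -.0335 .025 -11.7
```

```text
pos [ 0.5349 -0.0359  0.0601] yaw -11.89 tilt [ 0.0535 -0.0153] grip 0.0317 F [0.6 2.2 0.6] clk 15.9167
shift [ 0.0027 -0.0017  0.0351] turn -0.0034
```

Request:
servo_tool:
  commands:
    - [[0.003,-0.001,0.006,0,0.25],[0.001,-0.001,0.01,0,0.25],[0,0,0.01,0,0.25],[0,0,0.006,0,0.25],[0,0,0.002,0,0.25]]

```text
clock: 16.33
ee_pos: [0.5378, -0.0329, 0.0255]
orientation: [[0.207, 0.977, 0.058], [0.978, -0.207, -0.015], [-0.003, 0.06, -0.998]]
force: [-0.1, -0.9, -0.4]
grip_width: 0.0324
```

```bash
python3 g.py .5356 -.0335 .025 -11.7
```

```text
pos [ 0.5378 -0.0329  0.0255] yaw -11.96 tilt [ 0.0583 -0.0151] grip 0.0324 F [-0.1 -0.9 -0.4] clk 16.3333
shift [-0.0011 -0.002   0.0004] turn -0.0046
```

Request:
servo_tool:
  commands:
    - [[0,-0.001,0,0,1],[0,0,0,0,1],[0,0,0,0,1],[0,0,-0.001,0,1],[0,0,-0.015,0,1],[0,0,-0.03,0,1],[0,0,-0.035,0,1],[0,0,-0.03,0,1],[0,0,0,0,1]]

```text
clock: 17.08
ee_pos: [0.5276, -0.0323, 0.1375]
orientation: [[0.205, 0.978, 0.048], [0.979, -0.204, -0.017], [-0.007, 0.05, -0.999]]
force: [1.3, -0.3, 0.2]
grip_width: 0.0131
```

```bash
python3 g.py .465 -.32 .13 -12
```

```text
pos [ 0.5276 -0.0323  0.1375] yaw -11.78 tilt [ 0.0478 -0.0171] grip 0.0131 F [ 1.3 -0.3  0.2] clk 17.0833
shift [-0.2944 -0.0029  0.0094] turn 0.0038
```

Request:
servo_tool:
  commands:
    - [[-0.02,0,0,0,1],[-0.036,0,0,0,1],[-0.036,0,0,0,1],[-0.036,0,0,0,1],[-0.036,0,0,0,1],[-0.036,0,0,0,1],[-0.036,0,0,0,1],[-0.036,0,0,0,1],[-0.02,0,0,0,1],[0,0,0,0,1]]

```text
clock: 17.92
ee_pos: [0.4695, -0.3272, 0.1389]
orientation: [[0.2, 0.978, 0.058], [0.98, -0.2, -0.016], [-0.004, 0.06, -0.998]]
force: [-0.9, -0.1, -0.3]
grip_width: 0.0135
```

```bash
python3 g.py .465 -.315 .065 -12
```

```text
pos [ 0.4695 -0.3272  0.1389] yaw -11.54 tilt [ 0.0583 -0.0156] grip 0.0135 F [-0.9 -0.1 -0.3] clk 17.9167
shift [ 0.0113 -0.0113  0.0733] turn 0.008
```

Request:
servo_tool:
  commands:
    - [[0.004,-0.005,0.015,0,1],[0.003,-0.004,0.02,0,1],[0,0,0.02,0,1],[0,0,0.012,0,1],[0,0,0,0,1],[0,0,0,0,0.3],[0,0,0,0,0.3],[0,0,0,0,0.3],[0,0,-0.025,0,0.3],[0,0,-0.04,0,0.3],[0,0,-0.04,0,0.3],[0,0,-0.02,0,0.3]]

```text
clock: 18.92
ee_pos: [0.4573, -0.3159, 0.1957]
orientation: [[0.207, 0.977, 0.053], [0.978, -0.206, -0.013], [-0.001, 0.055, -0.998]]
force: [0.4, -0.6, -0.6]
grip_width: 0.03
```

```bash
python3 g.py .465 -.315 .065 -12;  python3 - <<'E'
from h import *
im,ci=snap('scene','scene3.png')
a=im[180:340,190:390,::-1]
cv2.imwrite('pics/s3z.png',cv2.resize(a,None,fx=3.5,fy=3.5,interpolation=cv2.INTER_CUBIC))
E
```

```text
pos [ 0.4573 -0.3159  0.1957] yaw -11.91 tilt [ 0.0535 -0.0127] grip 0.03 F [ 0.4 -0.6 -0.6] clk 18.9167
shift [0.0027 0.0002 0.1309] turn 0.0015
```

View pics/s3z.png

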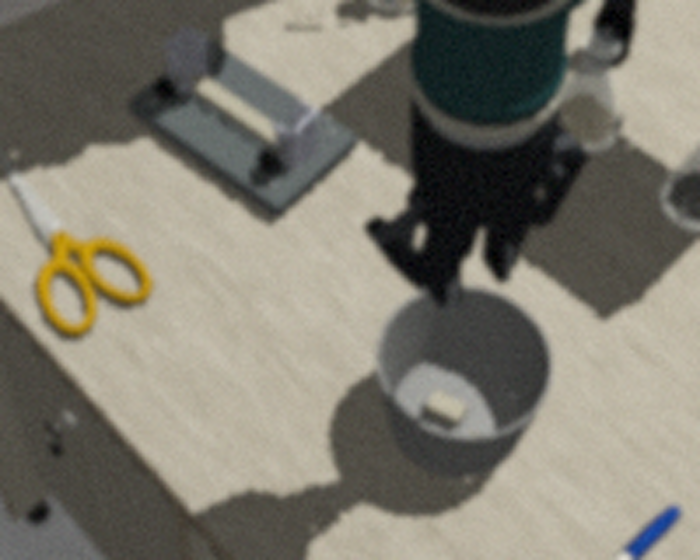

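Run:
```python
from h import *
im,ci=snap('wrist','w5.png')
im,ci=snap('side','side3.png')
cv2.imwrite('pics/d3z.png',cv2.resize(im[150:330,230:380,::-1],None,fx=3,fy=3,interpolation=cv2.INTER_CUBIC))
```

```text
(no output)
```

View pics/w5.png

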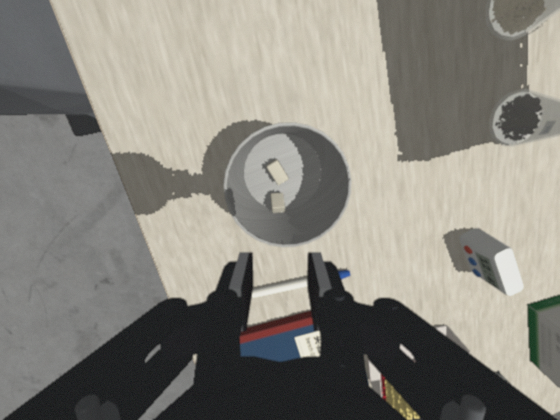

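View pics/d3z.png

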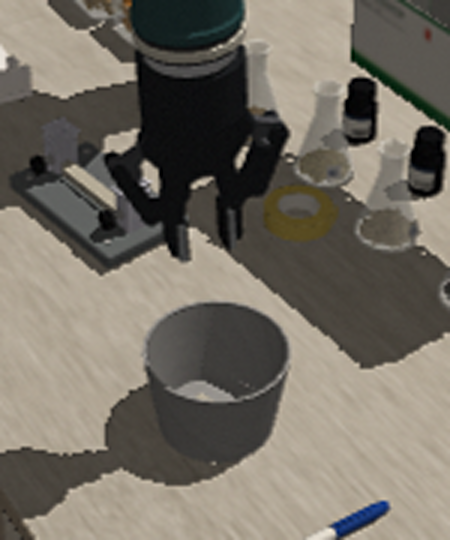

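Both offcuts are inside the pot, at wrist pixels (276,171) and (278,202). Moving to the rack.

Request:
servo_tool:
  commands:
    - [[0.02,0,-0.02,-0.05,0.3],[0.035,0,-0.03,-0.05,0.3],[0.035,0,-0.03,0,0.3],[0.035,0,-0.02,0,0.3],[0.035,0,0,0,0.3],[0.035,0,0,0,0.3],[0.035,0,0,0,0.3],[0.035,0,0,0,0.3],[0.035,0,0,0,0.3],[0.035,0,0,0,0.3],[0.035,0,0,0,0.3],[0.035,0,0,0,0.3]]

```text
clock: 20.07
ee_pos: [0.4945, 0.0981, 0.2842]
orientation: [[0.115, 0.992, 0.043], [0.993, -0.115, -0.011], [-0.006, 0.044, -0.999]]
force: [0.6, 0.4, 0.1]
grip_width: 0.0297
```

```bash
python3 g.py .49 .32 .28 -6
```

```text
pos [0.4945 0.0981 0.2842] yaw -6.59 tilt [ 0.0425 -0.0114] grip 0.0297 F [0.6 0.4 0.1] clk 20.0667
shift [ 0.22   -0.0301  0.0014] turn -0.0103
```

Request:
servo_tool:
  commands:
    - [[0.033,-0.004,0,0,0.3],[0.033,-0.004,0,0,0.3],[0.033,-0.004,0,0,0.3],[0.033,-0.004,0,0,0.3],[0.033,-0.004,0,0,0.3],[0.03,0,0,0,0.3],[0.01,0,0,0,0.3],[0,0,0,0,0.3]]

```text
clock: 20.73
ee_pos: [0.4892, 0.3238, 0.271]
orientation: [[0.1, 0.995, 0.028], [0.995, -0.1, -0.015], [-0.012, 0.029, -1.0]]
force: [-0.5, -0.8, -0.6]
grip_width: 0.0298
```

Request:
servo_tool:
  commands:
    - [[0,-0.04,0,0,0.3],[0,0.01,0,0,0.3],[0,0.01,0,0,0.3],[0,0.01,0,0,0.3],[0,0.01,0,0,0.3],[0,0,0,0,0.3],[0,-0.04,0,0,0.3],[0,0.01,0,0,0.3],[0,0.01,0,0,0.3],[0,0.01,0,0,0.3],[0,0.01,0,0,0.3],[0,0,0,0,0.3]]

```text
clock: 21.73
ee_pos: [0.4935, 0.3113, 0.264]
orientation: [[0.113, 0.993, 0.017], [0.993, -0.112, -0.026], [-0.024, 0.02, -1.0]]
force: [0.0, 0.6, 1.0]
grip_width: 0.0303
```

```bash
python3 g.py .49 .32 .28 -6;  python3 - <<'E'
from h import *
im,ci=snap('wrist','w6.png')
np.save('w6.npy',{k:np.array(ci[k]) for k in ci},allow_pickle=True)
E
```

```text
pos [0.4935 0.3113 0.264 ] yaw -6.45 tilt [ 0.0169 -0.0264] grip 0.0303 F [0.  0.6 1. ] clk 21.7333
shift [ 0.0079 -0.0042 -0.0163] turn -0.0079
```

View pics/w6.png

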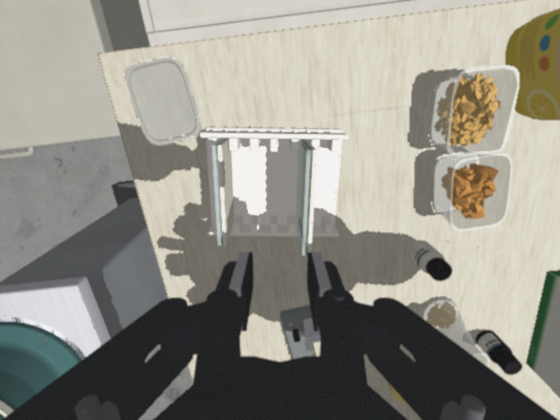

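Run:
```python
import cv2
s=cv2.imread('pics/w6.png')
cv2.imwrite('pics/w6z.png',cv2.resize(s[120:270,190:360],(680,600),interpolation=cv2.INTER_CUBIC))
```

```text
(no output)
```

View pics/w6z.png

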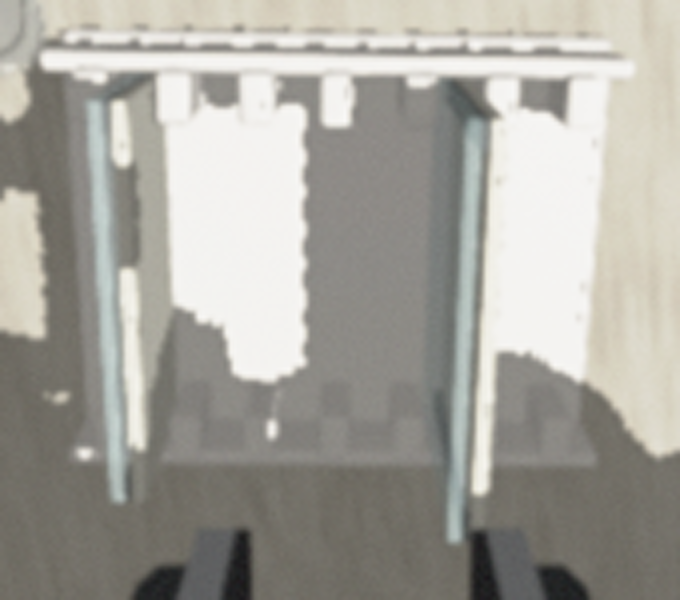

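```bash
cat > q2.py <<'E'
from h import *
np.set_printoptions(precision=4,suppress=True)
ci=np.load('w6.npy',allow_pickle=True).item()
P=lambda x,y,z:onz(ci,x/4+190,y/4+120,z)
ang=lambda d:np.degrees(np.arctan2(d[1],d[0]))
a,b=P(463,118,.112),P(447,543,.112)
print('left edge',a,b,np.linalg.norm(a-b),ang(a-b)-90)
a2,b2=P(490,495,.112),P(511,130,.112);print('right',a2,b2,ang(b2-a2)-90)
# rack rear comb top plane z=.048 / floor edge z~.0?
for z in(.048,):
    l,r=P(42,58,z),P(633,68,z);print('rack back',l,r,np.linalg.norm(l-r),ang(r-l))
l,r=P(75,460,.048),P(598,462,.048);print(l,r,np.linalg.norm(l-r),ang(r-l))
print('small left',P(90,100,.087),P(112,500,.087))
E
python3 q2.py
```

```text
left edge [0.5268 0.3499 0.112 ] [0.5124 0.2307 0.112 ] 0.12005951527172279 -6.9021107245940385
right [0.5257 0.2444 0.112 ] [0.5386 0.3455 0.112 ] -7.2436285284654645
rack back [0.4091 0.3722 0.048 ] [0.585 0.349 0.048] 0.177341031220216 -7.501915551567909
[0.3933 0.2416 0.048 ] [0.5688 0.2194 0.048 ] 0.17685385652148206 -7.1994569629951535
small left [0.4296 0.3624 0.087 ] [0.4135 0.2439 0.087 ]
```

```bash
python3 g.py .5253 .2897 .145 -7.2
```

```text
pos [0.4928 0.3114 0.2639] yaw -6.45 tilt [ 0.0163 -0.0265] grip 0.0301 F [ 0.4 -0.5 -0.1] clk 21.7833
shift [-0.015   0.0324  0.1199] turn 0.013
```

Request:
servo_tool:
  commands:
    - [[-0.004,0.009,0.01,0.006,0],[-0.004,0.009,0.015,0.006,0],[-0.004,0.009,0.015,0,0],[-0.003,0.006,0.015,0,0],[0,0,0.015,0,0],[0,0,0.015,0,0],[0,0,0.015,0,0],[0,0,0.01,0,0],[0,0,0,0,0]]

```text
clock: 22.53
ee_pos: [0.5323, 0.2846, 0.1458]
orientation: [[0.131, 0.991, 0.017], [0.991, -0.13, -0.028], [-0.025, 0.021, -0.999]]
force: [-0.3, -0.1, 0.5]
grip_width: 0.0422
```

```bash
python3 g.py .5253 .2897 .078 -7.2
```

```text
pos [0.5323 0.2846 0.1458] yaw -7.48 tilt [ 0.0174 -0.0277] grip 0.0422 F [-0.3 -0.1  0.5] clk 22.5333
shift [ 0.0059 -0.009   0.0675] turn -0.0049
```

Request:
servo_tool:
  commands:
    - [[0.003,-0.004,0.002,0,0],[0.002,-0.004,0.005,0,0],[0.001,-0.001,0.008,0,0],[0,0,0.008,0,0],[0,0,0,0,0]]

```text
clock: 22.95
ee_pos: [0.5247, 0.2925, 0.1217]
orientation: [[0.13, 0.991, 0.02], [0.991, -0.13, -0.026], [-0.023, 0.023, -0.999]]
force: [0.0, -0.1, -0.4]
grip_width: 0.0429
```

```bash
python3 g.py .5253 .2897 .078 -7.2
```

```text
pos [0.5247 0.2925 0.1217] yaw -7.46 tilt [ 0.0195 -0.0259] grip 0.0429 F [ 0.  -0.1 -0.4] clk 22.95
shift [-0.0017 -0.0001  0.0438] turn -0.0045
```

Request:
servo_tool:
  commands:
    - [[-0.001,0,0.008,0,0],[-0.001,0,0.01,0,0],[0,0,0.01,0,0],[0,0,0.009,0,0],[0,0,0.004,0,0],[0,0,0,0,0]]

```text
clock: 23.45
ee_pos: [0.5255, 0.2893, 0.0766]
orientation: [[0.13, 0.991, 0.02], [0.991, -0.129, -0.026], [-0.023, 0.023, -0.999]]
force: [0.4, -0.1, -0.3]
grip_width: 0.0427
```

```bash
python3 g.py .5253 .2897 .078 -7.2
```

```text
pos [0.5255 0.2893 0.0766] yaw -7.44 tilt [ 0.0201 -0.0256] grip 0.0427 F [ 0.4 -0.1 -0.3] clk 23.45
shift [ 0.0003 -0.0003 -0.0015] turn -0.0042
```

Positioned; close.

Request:
servo_tool:
  commands:
    - [[0,0,0,0,1],[0,0,0,0,1],[0,0,0,0,1],[0,0,0,0,1],[0,0,0,0,1],[0,0,0,0,1]]

```text
clock: 23.95
ee_pos: [0.5249, 0.2892, 0.0762]
orientation: [[0.13, 0.991, 0.018], [0.991, -0.13, -0.026], [-0.023, 0.022, -0.999]]
force: [-0.1, -0.4, -2.6]
grip_width: 0.0104
```

```bash
python3 g.py .5253 .2897 .24 -7.2
```

```text
pos [0.5249 0.2892 0.0762] yaw -7.45 tilt [ 0.0183 -0.0261] grip 0.0104 F [-0.1 -0.4 -2.6] clk 23.95
shift [-0.0033  0.0039 -0.1637] turn -0.0044
```

Request:
servo_tool:
  commands:
    - [[-0.0002,0.0002,-0.008,0,1],[-0.0003,0.0004,-0.015,0,1],[-0.0003,0.0004,-0.015,0,1],[-0.0003,0.0004,-0.015,0,1],[-0.0003,0.0004,-0.015,0,1],[-0.0003,0.0004,-0.015,0,1],[-0.0003,0.0004,-0.015,0,1],[-0.0003,0.0004,-0.015,0,1],[-0.0003,0.0004,-0.01,0,1],[0,0,0,0,1]]

```text
clock: 24.78
ee_pos: [0.525, 0.2878, 0.2081]
orientation: [[0.131, 0.991, 0.018], [0.991, -0.131, -0.028], [-0.025, 0.021, -0.999]]
force: [0.6, 0.2, -2.8]
grip_width: 0.0102
```

```bash
python3 g.py .5312 -.0034 .2 6.9
python3 - <<'E'
from h import *
im,ci=snap('side','side4.png')
cv2.imwrite('pics/d4z.png',cv2.resize(im[100:260,120:320,::-1],None,fx=3.5,fy=3.5,interpolation=cv2.INTER_CUBIC))
E
```

```text
pos [0.525  0.2878 0.2081] yaw -7.53 tilt [ 0.0177 -0.0275] grip 0.0102 F [ 0.6  0.2 -2.8] clk 24.7833
shift [-0.2876  0.0441  0.0162] turn -0.2518
```

View pics/d4z.png

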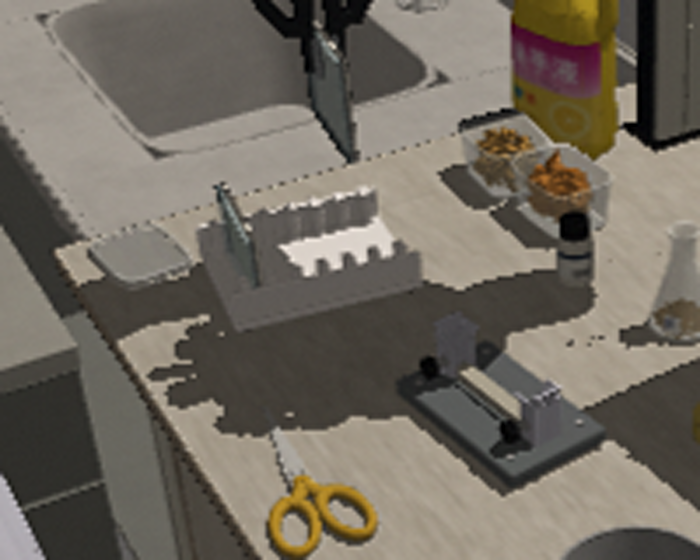

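The tall cassette hangs upright from the gripper at zoom (335,100), the small one is still in the rack at (240,230), and the stand is clear. Carrying it over to the stand.

Request:
servo_tool:
  commands:
    - [[-0.01,0,0,-0.01,1],[-0.02,0.003,0,-0.022,1],[-0.022,0.0025,0,-0.022,1],[-0.022,0.002,0,-0.022,1],[-0.022,0.0015,0,-0.022,1],[-0.022,0.001,0,-0.022,1],[-0.022,0.0005,0,-0.022,1],[-0.022,0,0,-0.022,1],[-0.022,-0.0005,0,-0.022,1],[-0.022,-0.001,0,-0.022,1],[-0.022,-0.0015,0,-0.022,1],[-0.022,-0.002,0,-0.022,1]]

```text
clock: 25.83
ee_pos: [0.5164, 0.022, 0.2019]
orientation: [[-0.146, 0.989, -0.006], [0.989, 0.145, -0.038], [-0.036, -0.012, -0.999]]
force: [0.9, -0.0, -2.6]
grip_width: 0.0097
```

```bash
python3 g.py .5312 -.0034 .2 6.9
```

```text
pos [0.5164 0.022  0.2019] yaw 8.36 tilt [-0.0063 -0.0378] grip 0.0097 F [ 0.9 -0.  -2.6] clk 25.8333
shift [-0.0272  0.0109  0.0028] turn 0.0256
```

```bash
cat > c.py <<'E'
from h import *
import sys
np.set_printoptions(precision=4,suppress=True)
Rg=np.array([[0.130,0.991,0.018],[0.991,-0.130,-0.026],[-0.023,0.022,-0.999]])
o=Rg.T@np.array([.0004,.0005,-.0642]);o[1]=0
cz=Rg.T@np.array([0,0,1.]);cz[1]=0;cz/=np.linalg.norm(cz)
t=np.array([float(v) for v in sys.argv[1:4]])
yaw=np.radians(6.9)
s=state();R=np.array(s['orientation']);b=s['ee_pos']+R@o
y=np.arctan2(R[1,1],R[0,1])
print('tcp',s['ee_pos'],'bottom',b,'yaw',np.degrees(y),'cass z',(R@cz)[:2],'toolz',R[:2,2],'grip',round(s['grip_width'],4),'F',np.round(s['force'],2),'clk',s['clock'])
sx=np.array([np.cos(yaw),np.sin(yaw)]);d=b[:2]-[.5314,-.0034]
print('stand-frame off mm',1e3*sx@d,1e3*np.array([-sx[1],sx[0]])@d)
print('shift',R.T@(t-b),'turn',y-yaw)
E
python3 c.py .5314 -.0034 .085
```

```text
tcp [0.5164 0.022  0.2019] bottom [0.5157 0.0216 0.1377] yaw 8.364584174781806 cass z [0.0097 0.015 ] toolz [-0.0063 -0.0378] grip 0.0097 F [ 0.93 -0.02 -2.6 ] clk 25.8333
stand-frame off mm -12.565943395251242 26.69584015856245
shift [-0.0251  0.0125  0.0535] turn 0.02556181602254662
```

Request:
servo_tool:
  commands:
    - [[-0.006,0.003,0.002,0.009,1],[-0.008,0.004,0.008,0.009,1],[-0.007,0.003,0.01,0.006,1],[-0.003,0.001,0.01,0,1],[0,0,0.008,0,1],[0,0,0,0,1],[0,0,0,0,1]]

```text
clock: 26.42
ee_pos: [0.5266, -0.0096, 0.1561]
orientation: [[-0.114, 0.993, -0.016], [0.993, 0.113, -0.041], [-0.039, -0.021, -0.999]]
force: [0.0, 0.7, -1.7]
grip_width: 0.0102
```

```bash
python3 c.py .5314 -.0034 .085
```

```text
tcp [ 0.5266 -0.0096  0.1561] bottom [ 0.5254 -0.0102  0.092 ] yaw 6.497011775660328 cass z [0.0187 0.0182] toolz [-0.0161 -0.041 ] grip 0.0102 F [ 0.04  0.72 -1.67] clk 26.4167
stand-frame off mm -6.80493997803445 -5.999823127811692
shift [0.0063 0.0069 0.0066] turn -0.007033471361492835
```

Request:
servo_tool:
  commands:
    - [[0.003,0.003,0,-0.004,1],[0.002,0.003,0,-0.003,1],[0,0,0,0,1],[0,0,0,0,1]]

```text
clock: 26.75
ee_pos: [0.5327, -0.0002, 0.1556]
orientation: [[-0.126, 0.992, -0.016], [0.991, 0.126, -0.04], [-0.038, -0.021, -0.999]]
force: [0.2, -0.3, -3.0]
grip_width: 0.0103
```

```bash
python3 c.py .5314 -.0034 .085
```

```text
tcp [ 0.5327 -0.0002  0.1556] bottom [ 0.5314 -0.0008  0.0914] yaw 7.211991598100742 cass z [0.0192 0.0173] toolz [-0.0163 -0.0402] grip 0.0103 F [ 0.24 -0.34 -2.96] clk 26.75
stand-frame off mm 0.3055060154213023 2.5665556902962297
shift [-0.0023 -0.0002  0.0065] turn 0.005445280625416826
```

Request:
servo_tool:
  commands:
    - [[-0.001,0,0,0.003,1],[0,0,0,0.002,1],[0,0,0,0,1]]

```text
clock: 27.0
ee_pos: [0.5335, -0.0004, 0.1565]
orientation: [[-0.122, 0.992, -0.014], [0.992, 0.121, -0.04], [-0.038, -0.019, -0.999]]
force: [0.2, -0.7, -2.9]
grip_width: 0.0105
```

```bash
python3 c.py .5314 -.0034 .085
python3 - <<'E'
from h import *
im,ci=snap('wrist','w7.png')
np.save('w7.npy',{k:np.array(ci[k]) for k in ci},allow_pickle=True)
cv2.imwrite('pics/w7z.png',cv2.resize(im[120:320,180:380,::-1],(600,600),interpolation=cv2.INTER_CUBIC))
im,ci=snap('side','side7.png')
cv2.imwrite('pics/d7z.png',cv2.resize(im[150:250,210:330,::-1],(720,600),interpolation=cv2.INTER_CUBIC))
im,ci=snap('scene','scene7.png')
cv2.imwrite('pics/s7z.png',cv2.resize(im[150:250,200:320,::-1],(720,600),interpolation=cv2.INTER_CUBIC))
E
```

```text
tcp [ 0.5335 -0.0004  0.1565] bottom [ 0.5324 -0.001   0.0924] yaw 6.979441042727162 cass z [0.0171 0.0167] toolz [-0.0143 -0.0396] grip 0.0105 F [ 0.22 -0.71 -2.92] clk 27.0
stand-frame off mm 1.2469256066878267 2.288189895873008
shift [-0.002  -0.0011  0.0075] turn 0.0013865077568064599
```

View pics/w7z.png

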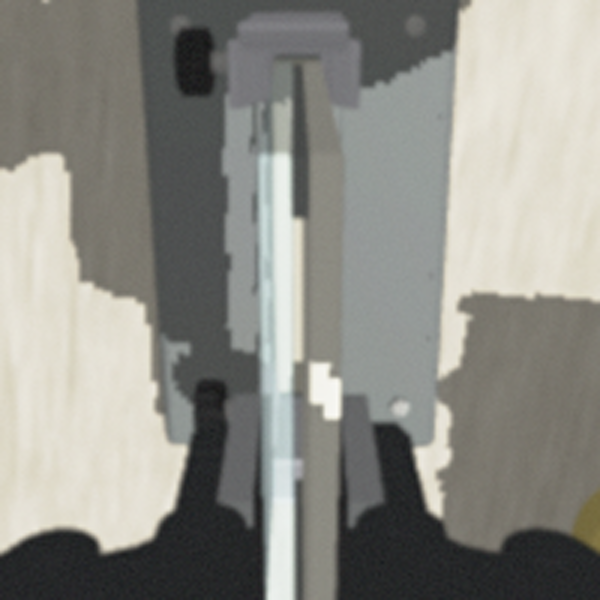

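View pics/d7z.png

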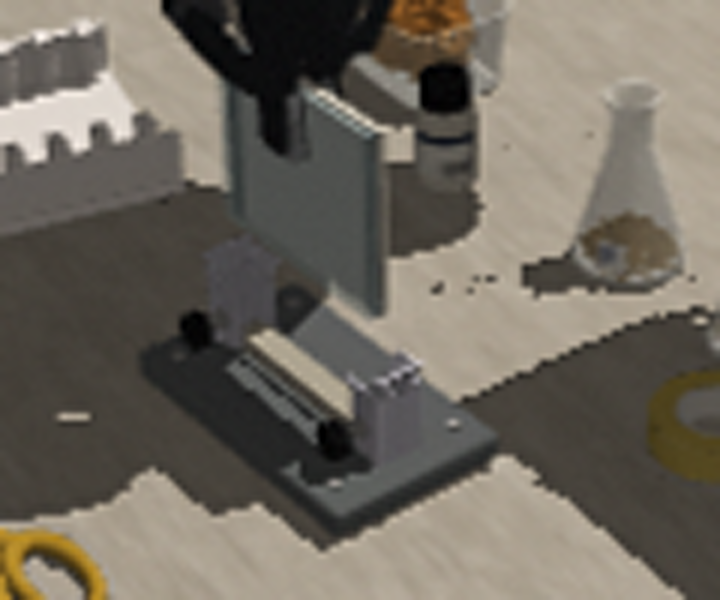

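View pics/s7z.png

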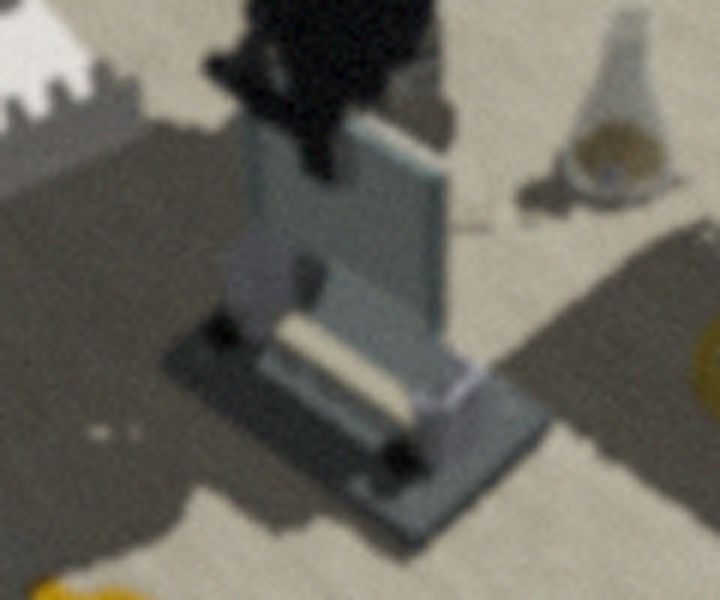

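```bash
cat > q3.py <<'E'
from h import *
np.set_printoptions(precision=4,suppress=True)
ci=np.load('w7.npy',allow_pickle=True).item()
P=lambda x,y,z:onz(ci,x/3+180,y/3+120,z)
th=np.radians(6.9);S=np.array([[np.cos(th),np.sin(th)],[-np.sin(th),np.cos(th)]])
def L(n,p):print(n,p,'stand mm',1e3*S@(p[:2]-[.5314,-.0034]))
L('botL',P(274,60,.092));L('botR',P(321,60,.092))
L('topL',P(260,152,.192));L('topR',P(345,152,.192))
for n,(x,y) in dict(flL=(230,105),flLi=(272,62),flRi=(322,62),flR=(360,105)).items(): L(n,P(x,y,.072))
L('plate L mid',P(150,250,.02));L('plate R mid',P(447,250,.02));L('BL',P(168,440,.02));L('BR',P(432,445,.02))
L('guide-y in L',P(252,398,.06))
K=lambda X:(proj(ci,X)-[180,120])*3
for x,y,z in[(-5.5,60,92),(5.5,60,92),(-5.5,60,192),(5.5,60,192),(-50,0,20),(50,0,20),(50,-85,20),(-50,-85,20),(-50,85,20),(50,85,20),(0,55,30)]:
    w=S.T@np.array([x,y])/1e3+[.5314,-.0034]; print((x,y,z),K([*w,z/1e3]))
E
python3 q3.py
```

```text
botL [0.5188 0.0586 0.092 ] stand mm [-5.0797 63.0568]
botR [0.5295 0.0599 0.092 ] stand mm [ 5.7521 63.0986]
topL [0.5216 0.0603 0.192 ] stand mm [-2.0515 64.3665]
topR [0.5319 0.0616 0.192 ] stand mm [ 8.3056 64.4282]
flL [0.5081 0.0433 0.072 ] stand mm [-17.5054  49.1724]
flLi [0.5177 0.0555 0.072 ] stand mm [-6.5578 60.0956]
flRi [0.5302 0.057  0.072 ] stand mm [ 6.1056 60.1449]
flR [0.5413 0.0475 0.072 ] stand mm [15.9904 49.3352]
plate L mid [ 0.4818 -0.0184  0.02  ] stand mm [-51.0788  -8.9493]
plate R mid [ 0.581  -0.0056  0.02  ] stand mm [49.0215 -8.1109]
BL [ 0.4929 -0.0916  0.02  ] stand mm [-48.7877 -82.9818]
BR [ 0.5892 -0.0808  0.02  ] stand mm [ 48.1289 -83.7648]
guide-y in L [ 0.5224 -0.0477  0.06  ] stand mm [-14.2991 -42.902 ]
(-5.5, 60, 92) [272.3033  73.4497]
(5.5, 60, 92) [319.7755  73.6498]
(-5.5, 60, 192) [232.6764 186.524 ]
(5.5, 60, 192) [321.5663 187.1097]
(-50, 0, 20) [151.6462 224.7761]
(50, 0, 20) [451.4341 226.9955]
(50, -85, 20) [436.9322 447.9771]
(-50, -85, 20) [165.0031 444.7095]
(-50, 85, 20) [135.2513 -45.1827]
(50, 85, 20) [469.2577 -44.6025]
(0, 55, 30) [300.8589  61.54  ]
```

Request:
servo_tool:
  commands:
    - [[0,0,-0.008,0,1],[0,0.03,0,0,1],[0,-0.007,0,0,1],[0,-0.007,0,0,1],[0,-0.007,0,0,1],[0,-0.007,0,0,1],[0,0,0,0,1]]

```text
clock: 27.73
ee_pos: [0.5339, -0.0007, 0.1659]
orientation: [[-0.121, 0.993, -0.016], [0.992, 0.12, -0.04], [-0.038, -0.021, -0.999]]
force: [-0.9, -0.1, -3.4]
grip_width: 0.01
```

```bash
python3 c.py .5309 -.004 .085
```

```text
tcp [ 0.5339 -0.0007  0.1659] bottom [ 0.5326 -0.0013  0.1017] yaw 6.915698435806223 cass z [0.0186 0.0174] toolz [-0.0158 -0.0402] grip 0.01 F [-0.92 -0.12 -3.37] clk 27.7333
stand-frame off mm 1.464308532004187 1.9368329174149599
shift [-0.0018 -0.0017  0.0169] turn 0.00027398939223155505
```

Request:
servo_tool:
  commands:
    - [[-0.0015,-0.0005,0.003,0,1],[-0.0008,0,0.004,0,1],[0,0,0,0,1]]

```text
clock: 27.98
ee_pos: [0.5328, -0.0034, 0.1595]
orientation: [[-0.121, 0.993, -0.014], [0.992, 0.12, -0.039], [-0.037, -0.019, -0.999]]
force: [-0.3, -0.2, -3.1]
grip_width: 0.0105
```

```bash
python3 c.py .5314 -.004 .07
```

```text
tcp [ 0.5328 -0.0034  0.1595] bottom [ 0.5317 -0.0039  0.0953] yaw 6.918708987757147 cass z [0.0168 0.0161] toolz [-0.014 -0.039] grip 0.0105 F [-0.28 -0.21 -3.1 ] clk 27.9833
stand-frame off mm 0.24259202590245535 -0.5210187100127311
shift [0.0009 0.0002 0.0253] turn 0.0003265334360775113
```

Request:
servo_tool:
  commands:
    - [[0.0002,0.0002,0.006,0,1],[0.0002,0.0002,0.007,0,1],[0.0002,0.0001,0.007,0,1],[0.0001,0.0001,0.005,0,1],[0,0,0,0,1]]

```text
clock: 28.4
ee_pos: [0.5333, -0.0037, 0.1313]
orientation: [[-0.121, 0.993, -0.014], [0.992, 0.12, -0.039], [-0.037, -0.019, -0.999]]
force: [-0.2, -0.2, -2.3]
grip_width: 0.0103
```

```bash
python3 c.py .5318 -.004 .05
python3 - <<'E'
from h import *
im,ci=snap('wrist','w8.png')
np.save('w8.npy',{k:np.array(ci[k]) for k in ci},allow_pickle=True)
cv2.imwrite('pics/w8z.png',cv2.resize(im[120:320,180:380,::-1],(600,600),interpolation=cv2.INTER_CUBIC))
E
```

```text
tcp [ 0.5333 -0.0037  0.1313] bottom [ 0.5321 -0.0042  0.0671] yaw 6.916193446264626 cass z [0.017  0.0164] toolz [-0.0143 -0.0392] grip 0.0103 F [-0.23 -0.16 -2.31] clk 28.4
stand-frame off mm 0.6319770647066367 -0.8718879288283686
shift [0.0009 0.     0.0171] turn 0.0002826289545624916
```

View pics/w8z.png

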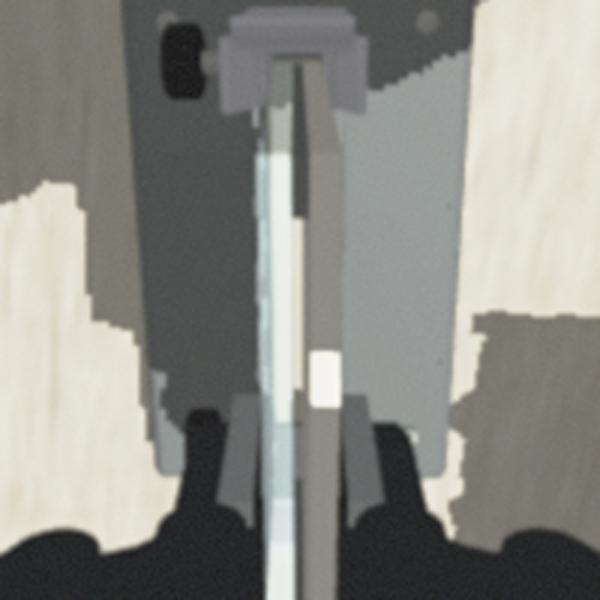

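The cassette's lower edge (270–320, 60) is centred between the flanges of the far guide. Entering the slot.

Request:
servo_tool:
  commands:
    - [[0.0003,0.0001,0.005,0,1],[0.0002,0.0001,0.005,0,1],[0.0002,0.0001,0.004,0,1],[0,0,0,0,1]]

```text
clock: 28.78
ee_pos: [0.5352, -0.0038, 0.1199]
orientation: [[-0.121, 0.993, -0.012], [0.992, 0.121, -0.038], [-0.036, -0.016, -0.999]]
force: [-3.6, 1.6, 0.6]
grip_width: 0.0101
```

```bash
python3 c.py .5318 -.004 .033
```

```text
tcp [ 0.5352 -0.0038  0.1199] bottom [ 0.5342 -0.0043  0.0558] yaw 6.931780848238393 cass z [0.0147 0.0151] toolz [-0.0119 -0.038 ] grip 0.0101 F [-3.61  1.63  0.6 ] clk 28.7833
stand-frame off mm 2.691560416901976 -1.186086800354998
shift [ 0.0014 -0.002   0.0228] turn 0.0005546804408365913
```

Request:
servo_tool:
  commands:
    - [[0.0007,-0.0015,0,0,1],[0.0003,-0.0005,0,0,1],[0,0,0,0,1]]

```text
clock: 29.03
ee_pos: [0.534, -0.0032, 0.1205]
orientation: [[-0.121, 0.993, -0.009], [0.992, 0.12, -0.038], [-0.036, -0.014, -0.999]]
force: [0.7, -0.9, -2.2]
grip_width: 0.0098
```

```bash
python3 c.py .5318 -.004 .033
```

```text
tcp [ 0.534  -0.0032  0.1205] bottom [ 0.5332 -0.0036  0.0563] yaw 6.9089776276244494 cass z [0.0119 0.0148] toolz [-0.0092 -0.0377] grip 0.0098 F [ 0.69 -0.92 -2.21] clk 29.0333
stand-frame off mm 1.7761164660238857 -0.4234845242022669
shift [ 0.0006 -0.0011  0.0233] turn 0.00015668916106463537
```

Free again. Down with a slight inward correction.

Request:
servo_tool:
  commands:
    - [[0.0002,-0.001,0.003,0,1],[0.0002,-0.0004,0.004,0,1],[0.0001,-0.0004,0.004,0,1],[0,0,0,0,1]]

```text
clock: 29.37
ee_pos: [0.5322, -0.0043, 0.1098]
orientation: [[-0.12, 0.993, -0.009], [0.992, 0.12, -0.038], [-0.037, -0.013, -0.999]]
force: [0.1, 0.3, -3.3]
grip_width: 0.0098
```

```bash
python3 c.py .5318 -.004 .033
```

```text
tcp [ 0.5322 -0.0043  0.1098] bottom [ 0.5314 -0.0047  0.0456] yaw 6.873248881257992 cass z [0.0113 0.0152] toolz [-0.0086 -0.038 ] grip 0.0098 F [ 0.07  0.28 -3.26] clk 29.3667
stand-frame off mm -0.18759388123414458 -1.2816527913643136
shift [0.0011 0.0007 0.0126] turn -0.00046689510064000517
```

Request:
servo_tool:
  commands:
    - [[0.0005,0.0001,0.004,0,1],[0.0003,0.0001,0.004,0,1],[0.0002,0,0.003,0,1],[0,0,0,0,1]]

```text
clock: 29.7
ee_pos: [0.5321, -0.0035, 0.0963]
orientation: [[-0.12, 0.993, -0.009], [0.992, 0.12, -0.039], [-0.037, -0.014, -0.999]]
force: [-0.3, 0.3, -2.7]
grip_width: 0.0104
```

```bash
python3 c.py .5318 -.004 .03
```

```text
tcp [ 0.5321 -0.0035  0.0963] bottom [ 0.5313 -0.004   0.0322] yaw 6.895695347296216 cass z [0.0118 0.016 ] toolz [-0.009  -0.0389] grip 0.0104 F [-0.28  0.35 -2.66] clk 29.7
stand-frame off mm -0.20951130762083253 -0.597077188503704
shift [0.     0.0006 0.0022] turn -7.513036283592067e-05
```

Request:
servo_tool:
  commands:
    - [[0,0.0001,0.002,0,1],[0,0,0.001,0,1],[0,0,0,0,1]]

```text
clock: 29.95
ee_pos: [0.5324, -0.0036, 0.0929]
orientation: [[-0.12, 0.993, -0.009], [0.992, 0.12, -0.039], [-0.038, -0.014, -0.999]]
force: [-0.2, 0.6, -0.3]
grip_width: 0.0102
```

```bash
python3 c.py .5318 -.004 .03
```

```text
tcp [ 0.5324 -0.0036  0.0929] bottom [ 0.5316 -0.0041  0.0287] yaw 6.890635130722174 cass z [0.0119 0.016 ] toolz [-0.0092 -0.0389] grip 0.0102 F [-0.24  0.57 -0.31] clk 29.95
stand-frame off mm 0.06633823304230466 -0.7301408801083139
shift [ 0.      0.0002 -0.0013] turn -0.0001634478029169245
```

Request:
servo_tool:
  commands:
    - [[0,0,0.001,0,1],[0,0,0.0005,0,1],[0,0,0,0,1],[0,0,0,0,1]]

```text
clock: 30.28
ee_pos: [0.5324, -0.0037, 0.0924]
orientation: [[-0.12, 0.993, -0.009], [0.992, 0.12, -0.038], [-0.037, -0.014, -0.999]]
force: [-0.2, -1.2, 0.6]
grip_width: 0.0101
```

```bash
python3 c.py .5318 -.004 .03
```

```text
tcp [ 0.5324 -0.0037  0.0924] bottom [ 0.5316 -0.0041  0.0283] yaw 6.8789688038368375 cass z [0.0119 0.0153] toolz [-0.0091 -0.0381] grip 0.0101 F [-0.17 -1.23  0.62] clk 30.2833
stand-frame off mm 0.11022097516623987 -0.7452710925231266
shift [ 0.      0.0002 -0.0018] turn -0.00036706361867998305
```

Request:
servo_tool:
  commands:
    - [[0,0,0.0015,0,1],[0,0,0.0015,0,1],[0,0,0.0005,0,1]]

```text
clock: 30.53
ee_pos: [0.5325, -0.0038, 0.0899]
orientation: [[-0.12, 0.993, -0.009], [0.992, 0.12, -0.037], [-0.036, -0.013, -0.999]]
force: [-2.6, -0.0, 6.7]
grip_width: 0.0104
```

```bash
python3 c.py .5318 -.004 .03
```

```text
tcp [ 0.5325 -0.0038  0.0899] bottom [ 0.5317 -0.0041  0.0257] yaw 6.8827132172674155 cass z [0.0115 0.0145] toolz [-0.0087 -0.0374] grip 0.0104 F [-2.62 -0.01  6.68] clk 30.5333
stand-frame off mm 0.24825146382558846 -0.7750565423897797
shift [-0.      0.     -0.0043] turn -0.0003017112757605078
```

```bash
python3 - <<'E'
from h import *
F=[]
for i in range(10):
    n=['wrist','side','scene'][i%3]
    im,ci=snap(n,f'end_{n}{i}.png'); s=state(); F.append(s['force'].round(1)); 
    cv2.imwrite(f'pics/endz_{n}.png',cv2.resize(im[120:320,180:380,::-1],(600,600),interpolation=cv2.INTER_CUBIC))
print(np.array(F)); print(s['ee_pos'],s['clock'])
E
python3 c.py .5318 -.004 .03
```

```text
[[-3.4 -0.2  6.3]
 [-2.8 -0.7  7.8]
 [-2.3 -1.7  7.2]
 [-2.6 -0.2  7.3]
 [-3.  -0.7  6.7]
 [-2.3 -0.2  7.6]
 [-3.2 -1.3  6.5]
 [-1.9 -0.7  7.7]
 [-2.5 -0.7  7. ]
 [-2.4 -0.9  7.5]]
[ 0.53253021 -0.00372927  0.09004953] 31.0333
tcp [ 0.5325 -0.0037  0.09  ] bottom [ 0.5317 -0.0041  0.0259] yaw 6.883001953533352 cass z [0.0115 0.0145] toolz [-0.0087 -0.0373] grip 0.0105 F [-2.38 -0.87  7.48] clk 31.0333
stand-frame off mm 0.24015033919200848 -0.7483386861056017
shift [-0.      0.     -0.0041] turn -0.0002966718772499932
```

View pics/endz_side.png

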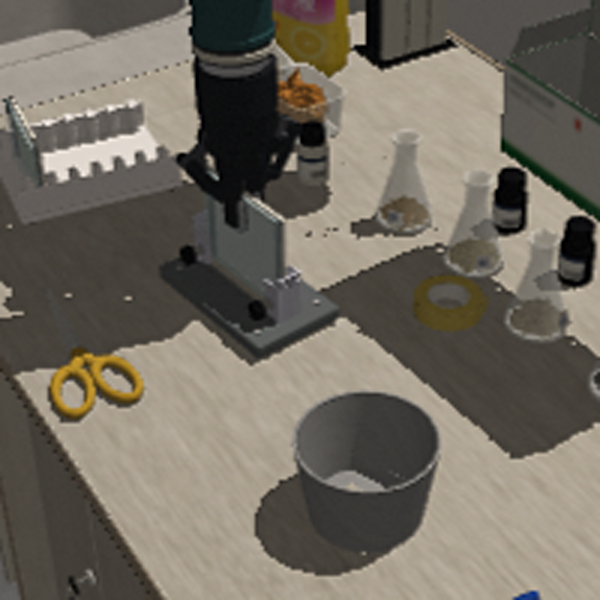

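View pics/endz_wrist.png

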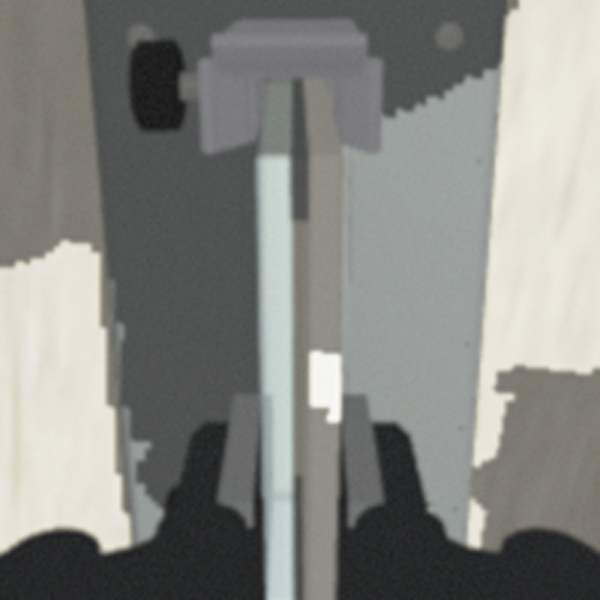

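View pics/end_scene8.png

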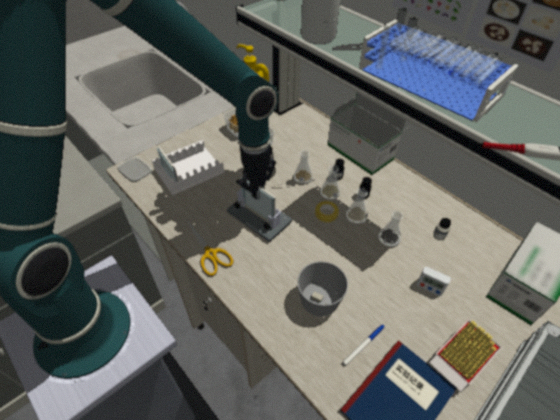

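The hold is steady at about 9.9 N on the gasket. The cassette is seated between the guides, the pot is upright and the bystanders haven't moved, so I'm handing in.

```bash
python3 -c "
from cell import job_done; print(job_done())"
```

```text
the job is handed in; nothing more can be done
None
```

The job is done and handed in at about 31 s. Both rubber ends are in the waste pot, and the taller cassette is in the stand, still held and pressed onto the gasket.

**Last checks**
- **Push:** over 0.5 s of holding, the wrist force averaged about +7.2 N upward. Adding about 2.7 N for the cassette's weight puts the gasket at about 9.9 N. The estimated 4.1 mm compression agrees (about 10 N). The readings varied by about ±0.8 N, and no reading after a press step came near 20 N.
- **Cassette pose:** its lower edge is within about 1 mm of the stand centre and its yaw is within 0.1° of the stand's. Its lean works out at about 0.02 rad from the tool pose. The picture before insertion gave a little more, about 0.03 rad, still under the 0.06 limit.
- **Offcuts:** the wrist camera showed both in the pot after the second release. The final scene view clearly shows only one, because the pot wall hides the other from that side.
- **Other items:** the shorter cassette still stands in the rack, and the pot, tape, bottle and marker look unmoved by eye.

**What went less well**
- **Tool tilt:** fast moves slowly tilted the tool, up to 0.09 rad at one point. I worked most of it out before gripping the cassette.
- **Guide contact:** the cassette touched the guide flare once on the way in, at about 4 N. I shifted it to clear before going on, and a sideways force of about 2.6 N remains at the end.

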